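Rack brake calipers for storage with their pad gauges fitted

ROBOT

A 6-joint arm with a two-finger parallel gripper is mounted at the origin on a cart in front of the work surface, level with it; the furniture and walls round the work are solid. World frame = base frame: x ahead of the robot, y to its left, z up, the work surface at z = 0. Lengths are in mm, angles in rad, forces in N, time in s.
With the tool pointing down it reaches from about 250 to 800 mm from the base axis. Payload 3.9 kg.
Tool frame: the origin (TCP) lies between the finger pads; the fingertips stand 22 mm ahead of it and the grasp point (between the pads) lies 3 mm ahead of it; z points along the fingers, y is the line along which they close (so a half turn about z gives the same grasp; the last joint's range is limited). The gripper opens to 85 mm and grips with 20 to 120 N. Pads are 22 mm wide; open, the fingers measure 114 mm over their backs; the gripper's body (76 mm by 85 mm) begins 54 mm behind the grasp point. The pads swing forward as they close: fully open they stand 13 mm farther back than shut.
Start: joints at [-1.248, 0.26, -0.138, 1.173, 0, 1.571], TCP at [166.537, -497.876, 253.304] pointing down, gripper open.
Joint ranges: [-2.78, 2.78], [-0.83, 1.72], [-1.28, 1.37], [-1.9, 2.12], [-1.57, 1.48], [-3.14, 3.14]. Speed limits (rad/s): [2.57, 2.57, 3.14, 3.14, 3.14, 3.14].

INTERFACE

Orientations are given as a 3x3 rotation matrix whose columns are the frame's x, y, z axes.
In Python, from station import ctrl, cams gives the robot as it stands.
- The arm moves only by the shell command python3 -m handwheel 'ROWS' [FORCE]. ROWS is JSON, a list of rows, each an object with "grip": the opening, from 0 (shut) to 1 (fully open); "translation": the shift along the tool's x, y, z in cm, a list of three; "spin": the turn about the tool's z in rad. In form: [{"grip": grip, "translation": [tx, ty, tz], "spin": spin}, ...]. A call has 1 to 20 rows; each row shifts and turns the commanded pose from where the row before left it, along the tool's axes as they then stand; what a row does not reach is not made up. A row lasts 1/10 s, in which the tool goes at most 50 mm and 8.59 degrees, less where a joint would pass 70% of its speed; a pose out of reach is approached as far as the arm can. A call is refused whole if a number of a shift passes 5 or a number of a turn 0.15, either way. A call with a gripper value outside its range is refused whole. The fingers move at their own pace and stop on an object; FORCE is the grip in N (left out, the last holds). Time passes only in rows, so rows that do not move let the fingers close. It gives the time, the measured TCP pose, the force, the opening and the grip force at its end, in the units of the state.
- ctrl.get_obs(): the state, without advancing time (a new reading comes with each control period).
- cams.camera(name): name is "scene" or "top"; returns the picture (480x640x3 uint8, red, green, blue); there is no depth.
- cams.camera_params(name): a dict with "camera_matrix" (3x3 intrinsics, pixels), "R" (3x3) and "t" (3): a world point X has camera coordinates R X + t. Camera axes: x right, y down, z forward; pixel columns grow to the right and rows downward; lengths in mm; the calibration is good to about 2 mm. A picture is of the moment at which its call begins. camera_params takes no time and is no camera call.
- ctrl.hand_in(): hands the job in; it is judged then, once.
The state is a dict: "time": time; "joint_positions": joint angles; "joint_vel": joint speeds; "joint_efforts": joint torques, N m; "tcp_pos": TCP position; "orientation": TCP orientation; "ft_force": force on the tool from outside, world axes, zero at the start; "ft_torque": the same for the moment, N m; "grip_width": finger opening in mm; "gripper_force": force on a finger pad.
Only numpy, scipy, OpenCV 4.12 (cv2) and the standard library are available. Lean on these libraries where they do the work, as an engineer would, in place of code of your own. Each camera call takes 0.05 s, during which the arm holds its last target. There are 200 camera calls.

TASK

Put the brake calipers into store: swing the rack's hold-down bail fully back, move every red caliper from the drip trough into a pocket of the green rack with its mouth straight up, and push a yellow pad gauge from the stand between the pads of each one until its shoulder sits on the caliper. Then swing the bail down again, fully, over the gauges; any gauge left over stays in the stand, and the other things on the table are left where they are.

Things in the scene. Friction and masses are not known exactly. Their poses are not given: they have to be found in the camera images.
- rack: green steel rack on legs, fixed to the table, 314 mm wide (y, without its bail), 86 mm deep; origin on the table under its middle, x to its back, y along its row of three pockets. Pocket floors 110 mm above the table. Each is 47 mm front to back between rails 10 mm high that flare out up to 18 mm, 60 mm side to side between 6 mm lugs; a caliper lies along the row. End plates up to 175 mm.
- pocket_left (a point): centre of the floor of the rack's left pocket (pockets are 95 mm apart along y), axes as the rack's
- pocket_middle (a point): centre of the floor of the rack's middle pocket (pockets are 95 mm apart along y), axes as the rack's
- pocket_right (a point): centre of the floor of the rack's right pocket (pockets are 95 mm apart along y), axes as the rack's
- bail (a joint): rad; hinge of the steel hold-down bail (10 mm rod over the row). Axis along y, 30 mm behind the pockets' centre line, 48 mm above their floor. 0 = down: rod over the centre line, 98 mm above the floor, 3 mm clear of gauges that are home. 1.2 = back against its stop: rod 66 mm behind the line, 94 mm above the floor. Friction (0.06 N m) holds it anywhere; 2 N along its arc moves it.
- bail_grip (a point): middle of the bail's red grip, 16 mm thick, 40 mm long along y, in line with the rod, sticking out beyond the rack's right end plate (187 mm right of the rack's middle); it moves with the bail and can be pinched, or pushed along its arc
- caliper_1: red brake caliper, 42 x 54 x 50 mm (x, y, z), about 0.3 kg. Origin: centre of the bridge's outer face (the underside when mouth up); +z to the mouth, 50 mm away. Between its two 14 mm halves, pads leave a gap 8.5 mm wide (x), 40 mm long (y), whose rounded edges begin 3.5 mm below the mouth; 38 mm deep from the mouth. Starts in the trough, z tipped 45 degrees; may be absent
- caliper_2: second red caliper, same shape and frame as caliper_1; starts in the trough too, tipped 45 degrees; may be absent
- caliper_3: third red caliper, same shape and frame as caliper_1; starts in the trough too, tipped 45 degrees; may be absent
- trough: aluminium drip trough, a V of 90 degrees running 356 mm along its y, fixed; origin on the table under its middle. The bottom of the V is 14 mm above the table, its sides reach 59 mm. Calipers lie in it along y, 105 mm apart, an edge of the bridge down in the V, mouth 45 degrees up to one side or the other. Ribs 13 mm above the V's bottom stand 41 mm either side of each place's middle
- mouth_1 (a point): middle of caliper_1's mouth, level with the faces of its halves on which a gauge's shoulder sits; axes as the caliper's
- mouth_2 (a point): middle of caliper_2's mouth, level with the faces of its halves on which a gauge's shoulder sits; axes as the caliper's
- mouth_3 (a point): middle of caliper_3's mouth, level with the faces of its halves on which a gauge's shoulder sits; axes as the caliper's
- gauge_1: yellow pad gauge: flat blade 30 mm wide (x), 6 mm thick (y), reaching 34 mm below its shoulder, tip tapered; shoulder 40 x 24 x 5 mm; grip above it 30 mm wide (x), 14 mm thick (y), its top 40 mm above the shoulder's underside. Origin: centre of the shoulder's underside, z up the grip. 0.05 kg. Starts upright in the stand
- gauge_2: second yellow gauge, as gauge_1
- gauge_3: third yellow gauge, as gauge_1
- gauge_stand: grey block 60 x 156 x 46 mm, fixed, with three slots 50 mm apart along its y; in each a gauge hangs by its shoulder on the block's top, blade down, its x along the block's x. Origin under its centre
- oil_can: bystander: red oil can, 56 mm across, 137 mm high, behind the rack
- tape_measure: bystander: yellow tape measure, 37 x 77 x 60 mm
- gear: bystander: steel gear, 60 mm across, 21 mm high
- bottle: bystander: small brown bottle, 34 mm across, 102 mm high

How it is judged:
By the outcome, as a careful person would: the job done as asked, in the order asked, and still so for the second after the job is handed in, with the robot touching nothing.
Of caliper_1, caliper_2, caliper_3 only 2 to 3 are there at a start; the rules pass over those that are not, and their reading is None.
At some moment in a run one of caliper_1, caliper_2, caliper_3 may be knocked a few centimetres aside while the robot is not near it.
It also fails if it takes over 210 s, if anything falls off the work surface, if the arm or the gripper's body presses on something with over 40 N, if the wrist force passes 120 N, or if a joint passes its speed limit or range.

## Working session

There is one attempt and no reset: what is moved stays moved. The work goes in short steps, Python scripts to look and compute and a shell command to move; the robot and the scene stay as the last step left them, time stands still between calls to the robot, and variables do not carry over. Pictures are saved under pics/ and viewed, at most 14 in all, crops included, and the job is handed in when it is done.

```bash
ls; mkdir -p pics; python3 - <<'E'
from station import ctrl,cams
import cv2,numpy as np
np.set_printoptions(precision=3,suppress=True)
for n in("scene","top"):
    cv2.imwrite(f"pics/{n}0.png",cams.camera(n)[:,:,::-1]); p=cams.camera_params(n)
    print(n,np.array(p["camera_matrix"]).tolist(),np.array(p["R"]),p["t"], -np.array(p["R"]).T@np.array(p["t"]))
o=ctrl.get_obs();print(o)
E
```

```text
pics
scene [[500.4659521820689, 0.0, 316.6114769571865], [0.0, 500.4659521820689, 239.02171266109028], [0.0, 0.0, 1.0]] [[-0.753 -0.658  0.014]
 [-0.434  0.48  -0.762]
 [ 0.495 -0.58  -0.647]] [ 436.669  316.826 1145.527] [-100.318  799.827  976.475]
top [[486.1418421443054, 0.0, 321.30565334246745], [0.0, 486.1418421443054, 239.29237390517008], [0.0, 0.0, 1.0]] [[ 0.001 -1.     0.019]
 [-0.997 -0.003 -0.076]
 [ 0.076 -0.019 -0.997]] [  46.897  531.57  1423.981] [ 422.354   75.112 1458.925]
{'time': 0.1, 'joint_positions': array([-1.248,  0.261, -0.139,  1.173, -0.   ,  1.571]), 'joint_vel': array([ 0.001, -0.002,  0.003, -0.   ,  0.001,  0.002]), 'joint_efforts': array([ -0.   , -40.651,  25.453,   0.01 ,  -0.   ,   0.   ]), 'tcp_pos': array([ 166.361, -497.336,  252.544]), 'orientation': array([[ 0.948,  0.317, -0.001],
       [ 0.317, -0.948,  0.002],
       [-0.   , -0.002, -1.   ]]), 'ft_force': array([ 0.821, -0.121, -0.553]), 'ft_torque': array([-0.02 ,  0.031, -0.001]), 'gripper_force': 0.0, 'grip_width': 85.1693598697699}
```

View pics/scene0.png

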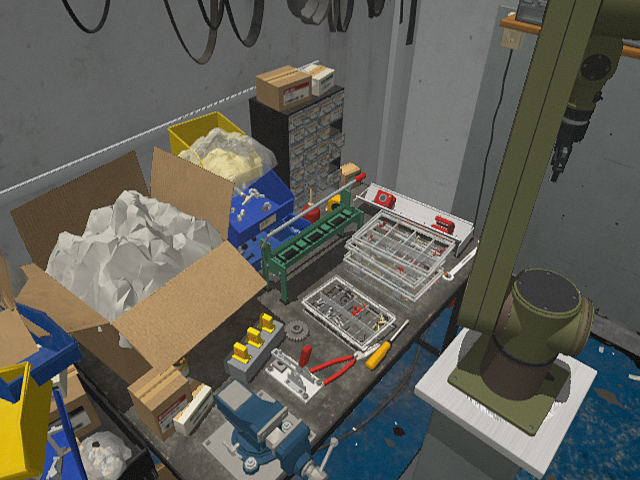

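View pics/top0.png

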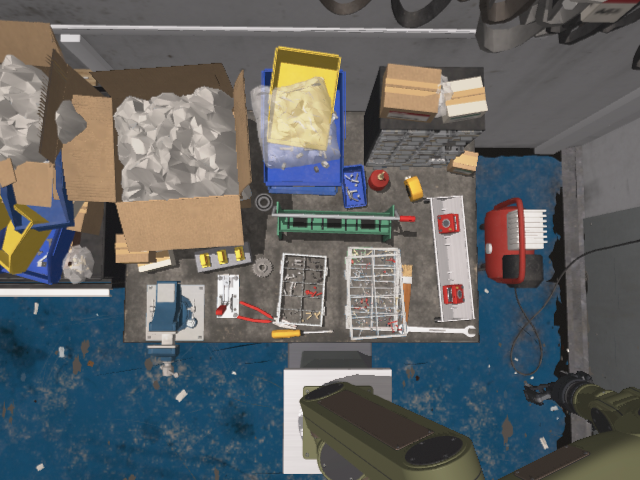

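```bash
python3 - <<'E'
import cv2
a=cv2.imread("pics/top0.png");b=cv2.imread("pics/scene0.png")
cv2.imwrite("pics/tc.png",cv2.resize(a[180:330,270:480],(798,570),interpolation=cv2.INTER_CUBIC))
cv2.imwrite("pics/sc.png",cv2.resize(b[160:300,250:450],(800,560),interpolation=cv2.INTER_CUBIC))
E
```

```text
(no output)
```

View pics/tc.png

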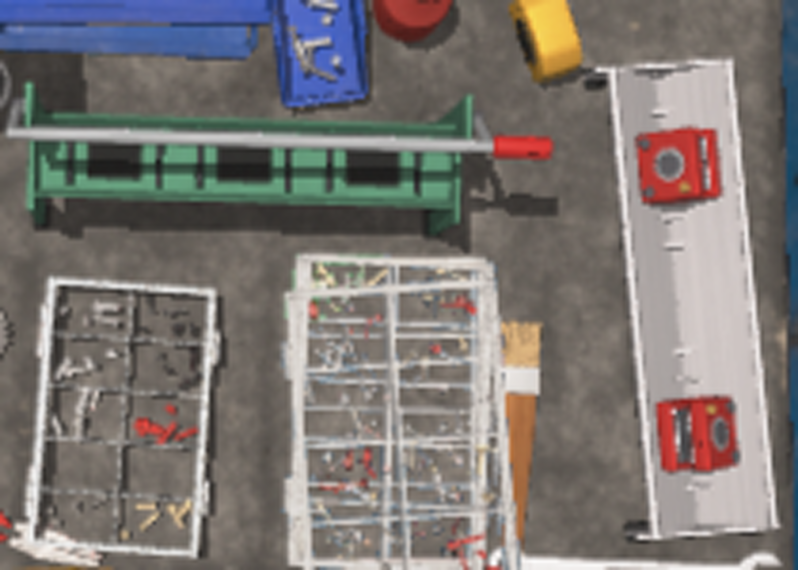

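View pics/sc.png

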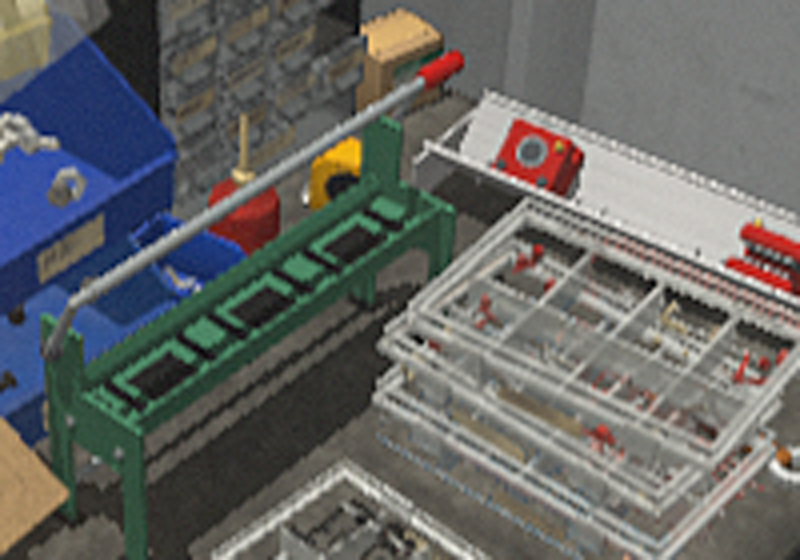

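```bash
cat > h.py <<'E'
import numpy as np, cv2, json
from scipy.optimize import least_squares
np.set_printoptions(precision=1,suppress=True)
from station import ctrl,cams
P={n:cams.camera_params(n) for n in("scene","top")}
def plane(n,uv,z):
    p=P[n];R=np.array(p["R"]);c=-R.T@np.array(p["t"])
    d=R.T@np.linalg.solve(np.array(p["camera_matrix"]),[uv[0],uv[1],1]);return c+d*(z-c[2])/d[2]
def proj(n,X):
    p=P[n];q=np.array(p["camera_matrix"])@(np.array(p["R"])@np.array(X,float)+np.array(p["t"]));return q[:2]/q[2]
def tri(s,t):
    f=lambda X:np.r_[proj("scene",X)-s,proj("top",X)-t]
    r=least_squares(f,[500,0,100]);return r.x,np.abs(r.fun).max()
def snap(n,tag):
    im=cams.camera(n)[:,:,::-1].copy();cv2.imwrite(f"pics/{n}{tag}.png",im);return im
def blobs(im,col,box,amin=8):
    x0,y0,x1,y1=box;h=cv2.cvtColor(im[y0:y1,x0:x1],cv2.COLOR_BGR2HSV)
    m={"red":((h[...,0]<6)|(h[...,0]>174))&(h[...,1]>150)&(h[...,2]>60),
       "yel":(h[...,0]>20)&(h[...,0]<34)&(h[...,1]>150)&(h[...,2]>80)}[col].astype(np.uint8)
    n,_,st,c=cv2.connectedComponentsWithStats(m)
    return [(c[i]+[x0,y0],st[i]+[x0,y0,0,0,0]) for i in range(1,n) if st[i,4]>=amin]
def tcp():
    o=ctrl.get_obs();return o
E
python3 - <<'E'
from h import *
T=cv2.imread("pics/top0.png");S=cv2.imread("pics/scene0.png")
t=lambda u,v:(270+u/3.8-.37,180+v/3.8-.37); s=lambda u,v:(250+u/4-.37,160+v/4-.37)
print("rack top corners",plane("top",t(28,85),175),plane("top",t(470,97),175),"scene R",plane("scene",s(383,118),175),plane("scene",s(402,122),175),plane("scene",s(45,318),175))
print("rod L",tri(s(75,300),t(10,132)),"grip in",tri(s(420,80),t(493,147)),"tip",tri(s(462,58),t(552,147)))
for q in((612,68),(731,62),(655,537),(777,527)):print("trough",plane("top",t(*q),59))
for n,im,c,b in(("top",T,"red",(395,200,480,310)),("scene",S,"red",(350,165,460,245)),("top",T,"yel",(190,240,250,275)),("scene",S,"yel",(225,305,280,370))):
    for ce,st in blobs(im,c,b):print(n,c,ce,st, plane(n,ce,{"red":47,"yel":80}[c]))
E
```

```text
rack top corners [618.8 169.  175. ] [ 611.7 -141.2  175. ] scene R [ 594.9 -135.9  175. ] [ 581.9 -141.1  175. ] [614.1 173.9 175. ]
rod L (array([581.1, 178.3, 210.7]), np.float64(0.029118049961709858)) grip in (array([ 573.5, -150. ,  209.3]), np.float64(0.622392183367765)) tip (array([ 572., -192.,  208.]), np.float64(0.30145831193704))
trough [ 651.7 -270.4   59. ]
trough [ 656.8 -362.5   59. ]
trough [ 294.8 -297.4   59. ]
trough [ 302.3 -390.2   59. ]
top red [448.3 223. ] [438 214  21  19 238] [ 578.3 -324.1   47. ]
top red [407.2 218.3] [400 216  15   6  82] [ 592.  -203.3   47. ]
top red [452.2 293.9] [443 285  20  19 209] [ 371.6 -331.8   47. ]
scene red [359.9 176.8] [354 173  12   9  58] [ 715.4 -375.5   47. ]
scene red [384.9 199.2] [375 190  21  19 167] [ 577.9 -326.3   47. ]
scene red [444.2 224.8] [432 216  23  18 144] [ 370.7 -338.7   47. ]
top yel [239.3 252.9] [235 247   9  13  65] [487.7 281.3  80. ]
top yel [222.7 256.7] [217 250  10  13  58] [476.7 327.8  80. ]
top yel [205.2 259.7] [200 253  10  13  59] [468.3 376.9  80. ]
scene yel [266.6 322.7] [257 313  19  20 199] [474.2 298.4  80. ]
scene yel [254.  337.2] [245 327  19  21 214] [465.3 346.6  80. ]
scene yel [241.  352.8] [231 342  21  22 213] [455.3 394.8  80. ]
```

```bash
python3 - <<'E'
import cv2,numpy as np
a=cv2.imread("pics/top0.png");b=cv2.imread("pics/scene0.png")
x=cv2.resize(a[235:285,185:285],(800,400),interpolation=cv2.INTER_CUBIC)
y=cv2.resize(b[305:385,220:320][:,:],(250,200),interpolation=cv2.INTER_CUBIC)
z=np.zeros((600,800,3),np.uint8);z[:400]=x;z[400:,:250]=y
z[400:,260:760]=cv2.resize(a[195:245,270:395],(500,200),interpolation=cv2.INTER_CUBIC)
cv2.imwrite("pics/gs.png",z)
E
```

```text
(no output)
```

View pics/gs.png

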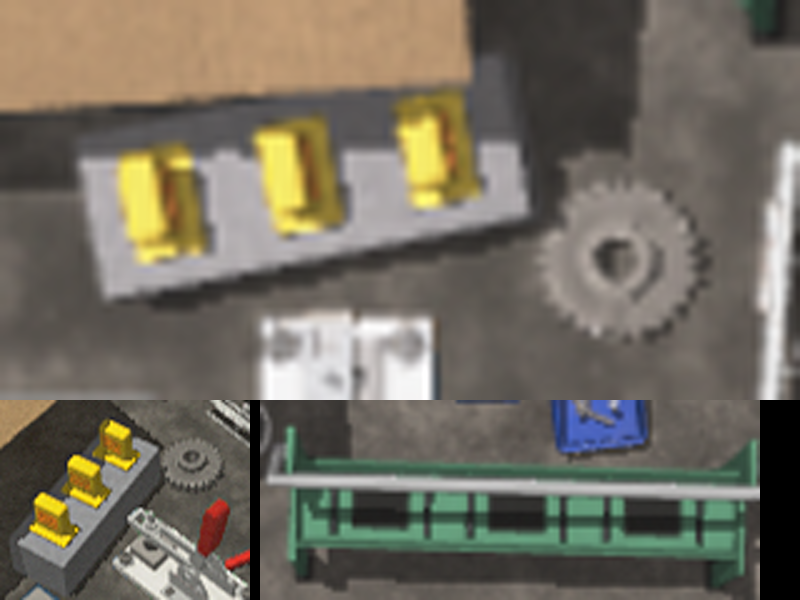

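```bash
python3 - <<'E'
from h import *
for u in(380,517,652):
  print("hole",plane("top",(270+(u-260)/4-.37,195+(512+ (u-517)*.02-400)/4-.37),108))
s=lambda u,v:(250+u/4-.37,160+v/4-.37)
for q in((155,378),(253,312),(350,245)): print("hole scene",plane("scene",s(*q),108))
for a,b in(((266.6,322.7),(239.3,252.9)),((254,337.2),(222.7,256.7)),((241,352.8),(205.2,259.7))):print("g",tri(np.array(a),np.array(b)))
print("flap",tri(np.array((268,285)),np.array((240,247))),tri(np.array((115,348)),np.array((118,255))))
g=tri(np.array((384.9,199.2)),np.array((448.3,223)));print("calA",g,"calB",tri(np.array((444.2,224.8)),np.array((452.2,293.9))))
print("oil can",plane("top",(379,180),110),"tape",plane("top",(415,187),60))
# stand block top corners z=46 from crop scale 8 off (185,235)
for q in((80,158),(105,298),(528,213)):print("st",plane("top",(185+q[0]/8-.44,235+q[1]/8-.44),46))
E
```

```text
hole [573.2 110.3 108. ]
hole [571.6  14.6 108. ]
hole [570.  -79.9 108. ]
hole scene [578.  115.7 108. ]
hole scene [574.8  23.6 108. ]
hole scene [572.6 -76.6 108. ]
g (array([489. , 285. ,  56.5]), np.float64(0.10748528822989556))
g (array([479.3, 333.7,  55.8]), np.float64(0.5724462782195303))
g (array([469.9, 383.2,  55.2]), np.float64(0.3267342151085302))
flap (array([498.1, 266.1, 163.3]), np.float64(0.515414912174947)) (array([509.7, 596.6, 237.1]), np.float64(14.520974213458501))
calA (array([ 577.7, -324.2,   48.3]), np.float64(0.28193707844076243)) calB (array([ 369.9, -331.4,   51.7]), np.float64(0.731279318298391))
oil can [ 692.5 -112.5  110. ] tape [ 682.4 -224.7   60. ]
st [484.8 415.4  46. ]
st [434.3 405.3  46. ]
st [465.3 253.5  46. ]
```

```bash
python3 - <<'E'
import cv2,numpy as np
a=cv2.imread("pics/top0.png");b=cv2.imread("pics/scene0.png")
z=np.zeros((600,800,3),np.uint8)
z[:220]=cv2.resize(a[225:280,100:300],(800,220),interpolation=cv2.INTER_CUBIC)
z[220:600,:]=cv2.resize(b[280:375,100:300],(800,380),interpolation=cv2.INTER_CUBIC)
cv2.imwrite("pics/fl.png",z)
E
```

```text
(no output)
```

View pics/fl.png

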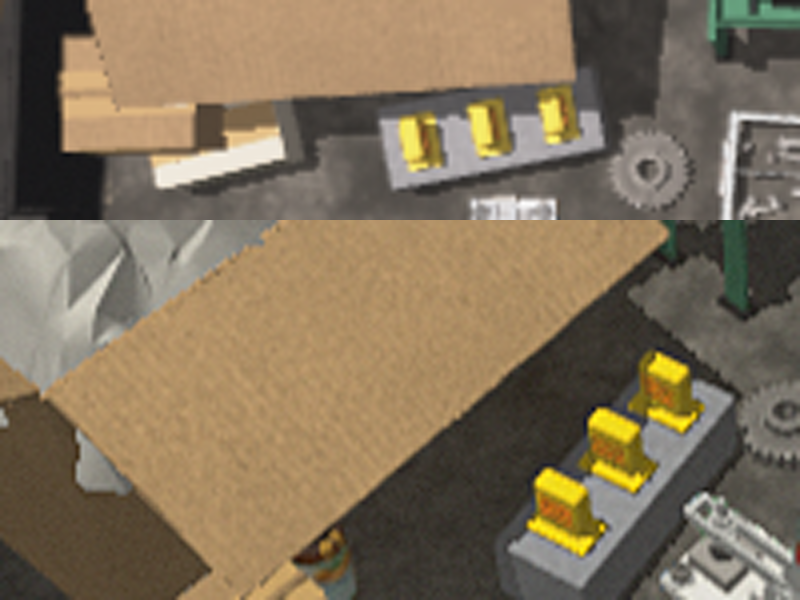

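```bash
python3 - <<'E'
from h import *
a,_=tri(np.array((266.8,282.7)),np.array((243.8,244.7)));b,e=tri(np.array((158.4,372.2)),np.array((129.2,251.4)));print(a,b,_,e)
# gauge top faces z=86 : scene crop top-face centres
for t,s in(((418,125),(562,485)),((486,118),(618,422)),((555,104),(667,368))):
  pass
for s,t in (((565,488),(415,137)),((616,424),(485,125)),((666,368),(552,110))):
  print("gaugetop",plane("scene",(100+s[0]/4-.37,280+(s[1]-220)/4-.37),86),plane("top",(100+t[0]/4-.37,225+t[1]/4-.37),86))
E
```

```text
[506.8 258.7 158.8] [489.8 564.5 157. ] 0.42293853407534243 0.9644036652826173
gaugetop [463.9 386.6  86. ] [470.2 380.8  86. ]
gaugetop [475.6 337.4  86. ] [478.8 331.9  86. ]
gaugetop [484.1 289.6  86. ] [489.5 285.1  86. ]
```

```bash
cat >> h.py <<'E'
def to(x,y,z,yaw=None):
    """remaining move to a world target, in tool axes cm, and spin"""
    o=ctrl.get_obs();M=np.array(o["orientation"]);d=np.array([x,y,z])-o["tcp_pos"]
    th=np.arctan2(M[1,0],M[0,0]);sp=None
    if yaw is not None:
        sp=(th-yaw+np.pi/2)%np.pi-np.pi/2
        c,s=np.cos(th-sp),np.sin(th-sp);M=np.array([[c,s,0],[s,-c,0],[0,0,-1]])
    print("spin",None if sp is None else round(sp,3),"then cm",np.round(M.T@d/10,2),"| yaw",round(th,3))
def st():
    o=ctrl.get_obs();print(round(o["time"],1),"tcp",o["tcp_pos"],"F",o["ft_force"],"T",np.round(o["ft_torque"],2),"w",round(o["grip_width"],1),"gf",o["gripper_force"],"q",np.round(o["joint_positions"],2))
E
python3 -m handwheel '[{"grip":0,"translation":[0,0,0],"spin":0.115},{"grip":0,"translation":[0,0,0],"spin":0.115},{"grip":0,"translation":[0,0,0],"spin":0.116},{"grip":0,"translation":[3.65,-3.34,0],"spin":0},{"grip":0,"translation":[3.65,-3.34,0],"spin":0},{"grip":0,"translation":[3.65,-3.34,0],"spin":0},{"grip":0,"translation":[3.65,-3.34,0],"spin":0},{"grip":0,"translation":[3.65,-3.34,0],"spin":0},{"grip":0,"translation":[3.65,-3.34,0],"spin":0},{"grip":0,"translation":[3.65,-3.34,0],"spin":0},{"grip":0,"translation":[3.65,-3.34,0],"spin":0},{"grip":0,"translation":[3.65,-3.34,0],"spin":0},{"grip":0,"translation":[3.65,-3.34,0],"spin":0},{"grip":0,"translation":[0,0,0],"spin":0},{"grip":0,"translation":[0,0,0],"spin":0}]' 30
python3 -c "
from h import *
to(538,-172,212,-.023);st()"
```

```text
time: 1.6
tcp_pos: [539.4, -171.4, 252.4]
orientation: [[1.0, -0.021, -0.002], [-0.021, -1.0, 0.0], [-0.002, -0.0, -1.0]]
ft_force: [-0.6, 0.2, 0.3]
grip_width: -0.0
gripper_force: 0.0
spin 0.002 then cm [-0.1  0.1  4. ] | yaw -0.021
1.6 tcp [ 539.4 -171.4  252.4] F [-0.6  0.2  0.3] T [-0.  0. -0.] w -0.0 gf 0.0 q [-0.3  0.3 -0.   1.2 -0.   2.9]
```

```bash
python3 -m handwheel '[{"grip":0,"translation":[-0.5,0,2],"spin":0},{"grip":0,"translation":[0,0,2],"spin":0},{"grip":0,"translation":[1,0,0],"spin":0},{"grip":0,"translation":[1,0,0],"spin":0},{"grip":0,"translation":[1,0,0],"spin":0},{"grip":0,"translation":[1,0,0],"spin":0},{"grip":0,"translation":[1,0,0],"spin":0},{"grip":0,"translation":[1,0,0],"spin":0},{"grip":0,"translation":[1,0,0],"spin":0},{"grip":0,"translation":[0.7,0,0],"spin":0},{"grip":0,"translation":[0.5,0,0],"spin":0},{"grip":0,"translation":[0,0,0],"spin":0}]'
```

```text
time: 2.8
tcp_pos: [614.9, -173.9, 212.7]
orientation: [[1.0, -0.023, -0.004], [-0.023, -1.0, 0.0], [-0.004, -0.0, -1.0]]
ft_force: [-4.3, 0.5, -0.3]
grip_width: 0.1
gripper_force: 2.1
```

```bash
python3 -m handwheel '[{"grip":0,"translation":[0.3,0,0],"spin":0},{"grip":0,"translation":[0.3,0,0],"spin":0},{"grip":0,"translation":[0.2,0,0],"spin":0},{"grip":0,"translation":[0,0,0],"spin":0}]'
```

```text
time: 3.2
tcp_pos: [615.5, -173.9, 212.5]
orientation: [[1.0, -0.024, -0.018], [-0.024, -1.0, 0.001], [-0.018, -0.0, -1.0]]
ft_force: [-20.9, 0.3, 8.5]
grip_width: -0.3
gripper_force: 10.5
```

```bash
python3 -m handwheel '[{"grip":0.8,"translation":[-3,0,0],"spin":0},{"grip":0.8,"translation":[-3,0,-3],"spin":0},{"grip":0.8,"translation":[0,4.5,0],"spin":-0.139},{"grip":0.8,"translation":[0,0,0],"spin":-0.139},{"grip":0.8,"translation":[0,0,0],"spin":-0.139},{"grip":0.8,"translation":[0,0,0],"spin":-0.139},{"grip":0.8,"translation":[0,0,0],"spin":-0.139},{"grip":0.8,"translation":[0,0,0],"spin":-0.139},{"grip":0.8,"translation":[0,0,0],"spin":-0.139},{"grip":0.8,"translation":[0,0,0],"spin":-0.139},{"grip":0.8,"translation":[0,0,0],"spin":-0.139},{"grip":0.8,"translation":[0,0,0],"spin":-0.139},{"grip":0.8,"translation":[0,0,0],"spin":-0.139},{"grip":0.8,"translation":[0,0,0],"spin":-0.139},{"grip":0.8,"translation":[0,0,0],"spin":0}]' 20
python3 - <<'E'
from h import *
T=snap("top","1");S=snap("scene","1")
tt=blobs(T,"red",(395,195,480,310));ss=blobs(S,"red",(340,160,460,245))
for b in tt+ss:print(b)
to(579,-327,120,1.646);st()
E
```

```text
time: 4.7
tcp_pos: [564.0, -218.1, 243.7]
orientation: [[-0.074, 0.997, 0.002], [0.997, 0.074, -0.0], [-0.0, 0.002, -1.0]]
ft_force: [-0.1, 0.0, 0.1]
grip_width: 67.8
gripper_force: 0.0
(array([407.3, 196.2]), array([400, 195,  15,   4,  50]))
(array([343.8, 170.3]), array([340, 167,   9,   8,  43]))
(array([385. , 199.4]), array([375, 190,  21,  19, 175]))
(array([443.2, 220.3]), array([435, 216,  16,  11,  63]))
(array([442.6, 228.3]), array([432, 223,  20,  11,  74]))
spin -0.004 then cm [-11.    0.7  12.4] | yaw 1.642
4.8 tcp [ 563.7 -218.1  243.6] F [0.9 1.2 0.4] T [ 0. -0. -0.] w 68.4 gf 0.0 q [-0.4  0.4  0.   1.2  0.   1.1]
```

```bash
python3 -m handwheel '[{"grip":0.8,"translation":[-3.7,0.2,0],"spin":0},{"grip":0.8,"translation":[-3.7,0.2,0],"spin":0},{"grip":0.8,"translation":[-3.6,0.3,0],"spin":0},{"grip":0.8,"translation":[0,0,4],"spin":0},{"grip":0.8,"translation":[0,0,4],"spin":0},{"grip":0.8,"translation":[0,0,4],"spin":0},{"grip":0.8,"translation":[0,0,0],"spin":0},{"grip":0.8,"translation":[0,0,2],"spin":0},{"grip":0.8,"translation":[0,0,2],"spin":0},{"grip":0.8,"translation":[0,0,1.5],"spin":0},{"grip":0.8,"translation":[0,0,1.2],"spin":0},{"grip":0.8,"translation":[0,0,0],"spin":0},{"grip":0.8,"translation":[0,0,0],"spin":0}]'
python3 - <<'E'
from h import *
S=snap("scene","2");to(579,-327,53,1.646);st()
cv2.imwrite("pics/s2c.png",cv2.resize(S[150:250,340:460],(720,600),interpolation=cv2.INTER_CUBIC))
E
```

```text
time: 6.1
tcp_pos: [579.0, -327.5, 57.6]
orientation: [[-0.074, 0.997, 0.001], [0.997, 0.074, -0.001], [-0.001, 0.001, -1.0]]
ft_force: [-0.3, -0.1, 1.3]
grip_width: 68.2
gripper_force: 0.0
spin -0.001 then cm [ 0.1 -0.   0.5] | yaw 1.645
6.2 tcp [ 579.2 -327.7   57.8] F [ 0.3 -0.1  0.3] T [0. 0. 0.] w 68.4 gf 0.0 q [-0.5  0.6 -0.1  0.9  0.   1. ]
```

View pics/s2c.png

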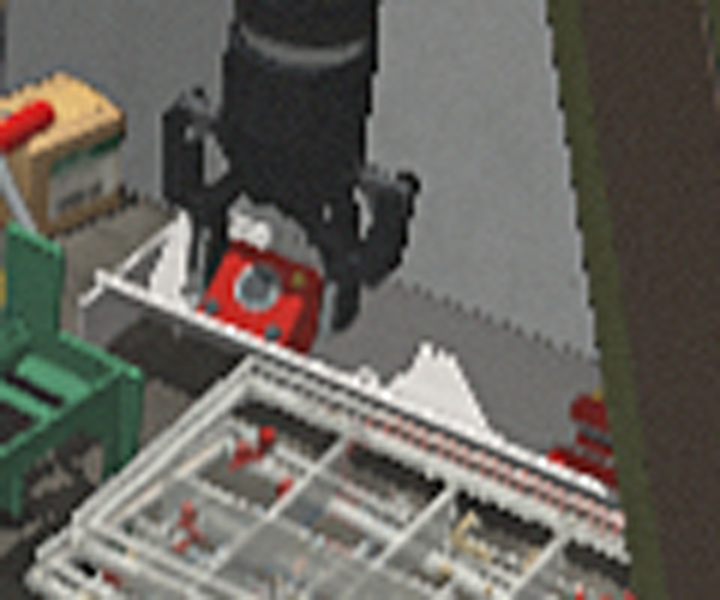

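```bash
python3 -m handwheel '[{"grip":0.8,"translation":[0,0,0.4],"spin":0},{"grip":0.4,"translation":[0,0,0],"spin":0},{"grip":0.4,"translation":[0,0,0],"spin":0},{"grip":0.4,"translation":[0,0,0],"spin":0},{"grip":0.4,"translation":[0,0,0],"spin":0},{"grip":0.4,"translation":[0,0,0],"spin":0},{"grip":0.4,"translation":[0,0,-1],"spin":0},{"grip":0.4,"translation":[0,0,-1],"spin":0},{"grip":0.4,"translation":[0,0,-1.5],"spin":0},{"grip":0.4,"translation":[0,0,0],"spin":0},{"grip":0.4,"translation":[0,0,0],"spin":0}]' 30
python3 - <<'E'
from h import *
S=snap("scene","3");st()
cv2.imwrite("pics/s3c.png",cv2.resize(S[155:215,360:420],(480,480),interpolation=cv2.INTER_CUBIC))
E
```

```text
time: 7.25
tcp_pos: [578.4, -327.4, 87.6]
orientation: [[-0.074, 0.997, 0.0], [0.997, 0.074, -0.0], [-0.0, 0.0, -1.0]]
ft_force: [0.6, 1.0, -4.4]
grip_width: 53.7
gripper_force: 32.8
7.3 tcp [ 577.9 -327.1   86.9] F [-0.6  0.3 -3.9] T [-0.  0. -0.] w 53.5 gf 32.75482311844826 q [-0.5  0.6 -0.   0.9 -0.   1. ]
```

View pics/s3c.png

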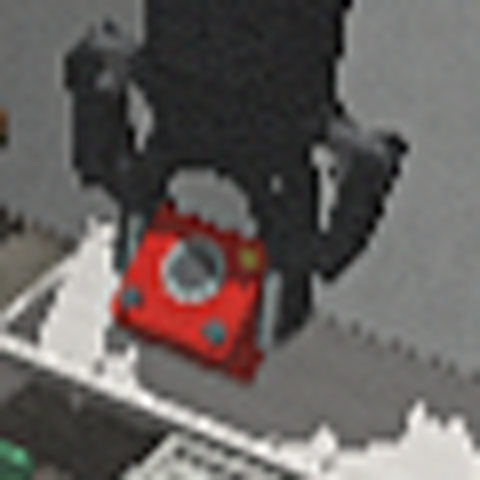

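```bash
python3 -m handwheel '[{"grip":0.4,"translation":[0,0,-0.5],"spin":0},{"grip":0.4,"translation":[1.5,0,0],"spin":0},{"grip":0.4,"translation":[1.5,0,0],"spin":0},{"grip":0.4,"translation":[0.6,0,0],"spin":0},{"grip":0.4,"translation":[0.6,0,0],"spin":0},{"grip":0.4,"translation":[0.4,0,0],"spin":0},{"grip":0.4,"translation":[0.4,0,0],"spin":0},{"grip":0.4,"translation":[0,0,0],"spin":0}]' 30
python3 -c "
from h import *
st()"
python3 -m handwheel '[{"grip":0.4,"translation":[0.4,0,0],"spin":0},{"grip":0.4,"translation":[0.4,0,0],"spin":0},{"grip":0.4,"translation":[0.4,0,0],"spin":0},{"grip":0.4,"translation":[0.4,0,0],"spin":0},{"grip":0.4,"translation":[0,0,0],"spin":0}]' 30
python3 - <<'E'
from h import *
S=snap("scene","4");st()
cv2.imwrite("pics/s4c.png",cv2.resize(S[155:215,345:420],(600,480),interpolation=cv2.INTER_CUBIC))
E
```

```text
time: 8.1
tcp_pos: [575.3, -280.7, 94.3]
orientation: [[-0.073, 0.997, 0.002], [0.997, 0.073, -0.009], [-0.009, 0.001, -1.0]]
ft_force: [-2.1, -9.2, 1.9]
grip_width: 53.9
gripper_force: 33.3
8.1 tcp [ 575.3 -280.7   94.3] F [-2.1 -9.2  1.9] T [-1.8  0.5  0.1] w 53.9 gf 33.26621737796813 q [-0.5  0.6 -0.1  0.9 -0.   1.1]
time: 8.6
tcp_pos: [575.0, -264.1, 94.7]
orientation: [[-0.073, 0.997, 0.004], [0.997, 0.073, -0.008], [-0.008, 0.003, -1.0]]
ft_force: [-0.2, -5.6, 3.3]
grip_width: 53.3
gripper_force: 33.9
8.7 tcp [ 575.1 -264.1   94.7] F [ 0.1 -5.6  3.3] T [-1.4  0.2 -0. ] w 53.6 gf 33.84572516402841 q [-0.4  0.5 -0.1  0.9 -0.   1.1]
```

View pics/s4c.png

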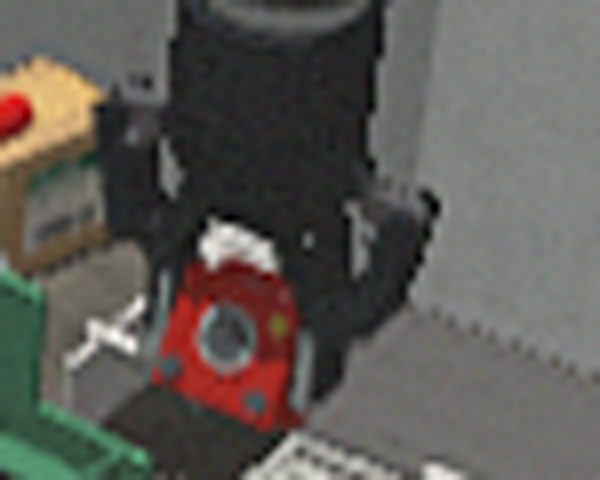

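```bash
python3 -m handwheel '[{"grip":0.4,"translation":[0.3,0,0.2],"spin":0},{"grip":0.4,"translation":[0.3,0,0.2],"spin":0},{"grip":0.4,"translation":[0.3,0,0.2],"spin":0},{"grip":0.4,"translation":[0,0,0],"spin":0}]' 30
python3 -c "
from h import *
st()"
python3 -m handwheel '[{"grip":0.4,"translation":[0.3,0,0.1],"spin":0},{"grip":0.4,"translation":[0.3,0,0.1],"spin":0},{"grip":0.4,"translation":[0,0,0],"spin":0}]' 30
python3 - <<'E'
from h import *
S=snap("scene","5");T=snap("top","5");st()
z=np.zeros((600,800,3),np.uint8);z[:480,:400]=cv2.resize(S[155:215,350:400],(400,480),interpolation=cv2.INTER_CUBIC)
z[:480,400:]=cv2.resize(T[190:250,410:460],(400,480),interpolation=cv2.INTER_CUBIC)
cv2.imwrite("pics/s5c.png",z)
E
```

```text
time: 9.05
tcp_pos: [574.4, -254.1, 89.2]
orientation: [[-0.074, 0.997, 0.004], [0.997, 0.074, -0.006], [-0.006, 0.004, -1.0]]
ft_force: [-1.8, -2.6, 6.7]
grip_width: 53.5
gripper_force: 33.8
9.1 tcp [ 574.4 -254.1   89.2] F [-1.8 -2.6  6.7] T [-0.9  0.3 -0. ] w 53.5 gf 33.830425408668816 q [-0.4  0.5 -0.1  0.9 -0.   1.1]
time: 9.35
tcp_pos: [573.5, -246.7, 85.9]
orientation: [[-0.074, 0.997, 0.003], [0.997, 0.074, -0.002], [-0.002, 0.003, -1.0]]
ft_force: [0.7, 0.2, -3.7]
grip_width: 53.6
gripper_force: 32.8
9.4 tcp [ 571.9 -245.5   84.2] F [-0.4  1.  -4. ] T [0. 0. 0.] w 53.6 gf 32.739574644947425 q [-0.4  0.5 -0.2  0.9  0.   1.1]
```

View pics/s5c.png

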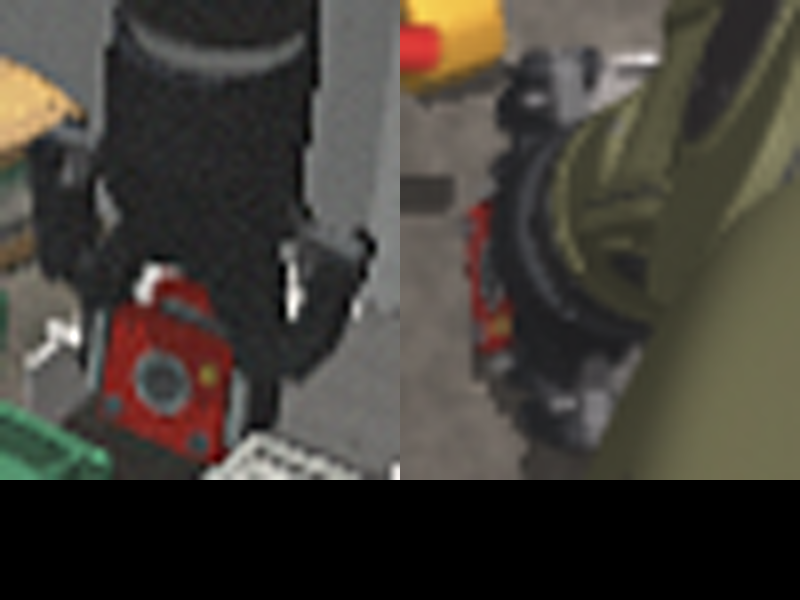

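```bash
python3 -m handwheel '[{"grip":0.4,"translation":[0,0,-4.5],"spin":0},{"grip":0.4,"translation":[0,0,-4.5],"spin":0},{"grip":0.4,"translation":[0,0,-4.5],"spin":0},{"grip":0.4,"translation":[0,0,0],"spin":-0.147},{"grip":0.4,"translation":[0,0,0],"spin":-0.147},{"grip":0.4,"translation":[0,0,0],"spin":-0.147},{"grip":0.4,"translation":[0,0,0],"spin":-0.147},{"grip":0.4,"translation":[0,0,0],"spin":-0.147},{"grip":0.4,"translation":[0,0,0],"spin":-0.147},{"grip":0.4,"translation":[0,0,0],"spin":-0.147},{"grip":0.4,"translation":[0,0,0],"spin":-0.147},{"grip":0.4,"translation":[0,0,0],"spin":-0.147},{"grip":0.4,"translation":[0,0,0],"spin":-0.147},{"grip":0.4,"translation":[0,0,0],"spin":0}]' 50
python3 -c "
from h import *
to(569,-80,220,-.023);st()"
```

```text
time: 10.85
tcp_pos: [571.5, -245.6, 218.1]
orientation: [[-1.0, 0.027, -0.002], [0.027, 1.0, 0.002], [0.002, 0.002, -1.0]]
ft_force: [0.4, 0.1, -3.9]
grip_width: 53.2
gripper_force: 56.8
spin -0.004 then cm [ 0.6 16.6 -0.2] | yaw 3.115
10.8 tcp [ 571.5 -245.6  218.1] F [ 0.4  0.1 -3.9] T [ 0.  0. -0.] w 53.2 gf 56.782146336045116 q [-0.4  0.4  0.1  1.2  0.  -0.4]
```

```bash
python3 -m handwheel '[{"grip":0.4,"translation":[0.2,3.3,-0.2],"spin":0},{"grip":0.4,"translation":[0.2,3.3,0],"spin":0},{"grip":0.4,"translation":[0.2,3.3,0],"spin":0},{"grip":0.4,"translation":[0,3.3,0],"spin":0},{"grip":0.4,"translation":[0,3.4,0],"spin":0},{"grip":0.4,"translation":[0,0,0],"spin":0},{"grip":0.4,"translation":[0,0,2.5],"spin":0},{"grip":0.4,"translation":[0,0,2],"spin":0},{"grip":0.4,"translation":[0,0,0],"spin":0}]' 50
python3 - <<'E'
from h import *
S=snap("scene","6");st();to(569,-80,165,-.023)
cv2.imwrite("pics/s6c.png",cv2.resize(S[165:235,300:370],(560,560),interpolation=cv2.INTER_CUBIC))
E
```

```text
time: 11.75
tcp_pos: [567.9, -80.0, 173.0]
orientation: [[-1.0, 0.029, -0.007], [0.029, 1.0, 0.001], [0.007, 0.001, -1.0]]
ft_force: [-1.3, 0.3, -4.2]
grip_width: 53.8
gripper_force: 56.5
11.8 tcp [568.9 -80.3 174.7] F [ 0.2 -1.1 -3.4] T [-0. -0.  0.] w 53.5 gf 56.45927958190441 q [-0.1  0.4 -0.2  1.  -0.  -0.1]
spin -0.006 then cm [-0.  0.  1.] | yaw 3.113
```

View pics/s6c.png

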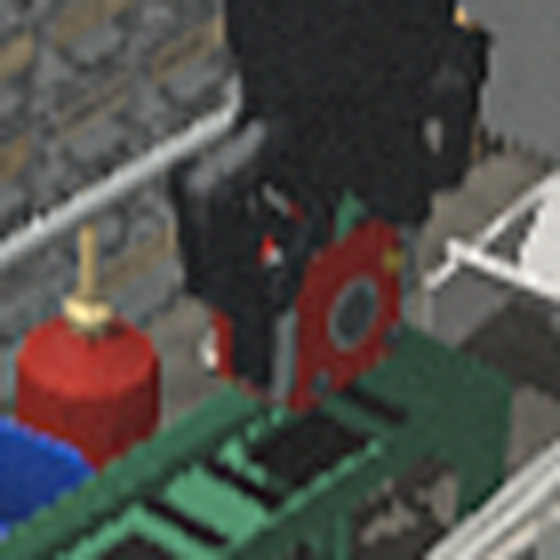

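```bash
python3 -m handwheel '[{"grip":0.4,"translation":[0,0,1],"spin":0},{"grip":0.4,"translation":[0,0,0.5],"spin":0},{"grip":0.4,"translation":[0,0,0.4],"spin":0},{"grip":0.4,"translation":[0,0,0.4],"spin":0},{"grip":0.4,"translation":[0,0,0.3],"spin":0},{"grip":0.4,"translation":[0,0,0],"spin":0}]' 25
python3 -m handwheel '[{"grip":0.4,"translation":[0,0,0.2],"spin":0},{"grip":0.4,"translation":[0,0,0.2],"spin":0},{"grip":0.4,"translation":[0,0,0],"spin":0}]' 25
python3 -c "
from h import *
st()"
```

```text
time: 12.4
tcp_pos: [568.3, -80.3, 150.5]
orientation: [[-1.0, 0.027, -0.004], [0.027, 1.0, -0.0], [0.004, -0.0, -1.0]]
ft_force: [-7.4, 0.1, 2.2]
grip_width: 53.6
gripper_force: 57.5
time: 12.7
tcp_pos: [567.1, -80.2, 146.2]
orientation: [[-1.0, 0.027, -0.006], [0.027, 1.0, -0.0], [0.006, -0.0, -1.0]]
ft_force: [-7.4, -0.2, -0.8]
grip_width: 53.4
gripper_force: 56.9
12.7 tcp [567.1 -80.2 146.2] F [-7.4 -0.2 -0.8] T [-0.   1.5  0. ] w 53.4 gf 56.86759565491229 q [-0.1  0.4 -0.2  1.  -0.  -0.1]
```

```bash
python3 -m handwheel '[{"grip":0.4,"translation":[0.3,0,0],"spin":0},{"grip":0.4,"translation":[0.1,0,0.2],"spin":0},{"grip":0.4,"translation":[0,0,0.2],"spin":0},{"grip":0.4,"translation":[0,0,0],"spin":0}]' 25
python3 -c "
from h import *
st()"
python3 -m handwheel '[{"grip":0.4,"translation":[0,0,0.2],"spin":0},{"grip":0.4,"translation":[0,0,0.2],"spin":0},{"grip":0.4,"translation":[0,0,0.0],"spin":0}]' 25
python3 -c "
from h import *
st()"
```

```text
time: 13.1
tcp_pos: [566.4, -80.2, 141.8]
orientation: [[-1.0, 0.027, -0.001], [0.027, 1.0, 0.0], [0.001, 0.0, -1.0]]
ft_force: [-1.1, 0.0, -4.2]
grip_width: 53.4
gripper_force: 56.8
13.1 tcp [566.4 -80.2 141.8] F [-1.1  0.  -4.2] T [-0.1  0.4  0. ] w 53.4 gf 56.81140647735447 q [-0.1  0.4 -0.2  0.9 -0.  -0.1]
time: 13.4
tcp_pos: [566.2, -80.1, 138.4]
orientation: [[-1.0, 0.027, -0.001], [0.027, 1.0, 0.0], [0.001, 0.0, -1.0]]
ft_force: [-4.9, -0.0, 1.0]
grip_width: 53.8
gripper_force: 57.1
13.4 tcp [566.2 -80.1 138.4] F [-4.9 -0.   1. ] T [0.1 0.9 0.1] w 53.8 gf 57.106836922466755 q [-0.1  0.4 -0.2  0.9 -0.  -0.1]
```

```bash
python3 -m handwheel '[{"grip":0.4,"translation":[0.1,0,0.2],"spin":0},{"grip":0.4,"translation":[0,0,0.2],"spin":0},{"grip":0.4,"translation":[0,0,0.2],"spin":0},{"grip":0.4,"translation":[0,0,0.0],"spin":0}]' 25
python3 -c "
from h import *
st()"
```

```text
time: 13.8
tcp_pos: [565.9, -80.1, 137.8]
orientation: [[-1.0, 0.027, 0.004], [0.027, 1.0, -0.0], [-0.004, -0.0, -1.0]]
ft_force: [-14.9, 1.9, 30.6]
grip_width: 53.1
gripper_force: 60.0
13.8 tcp [565.9 -80.1 137.8] F [-14.9   1.9  30.6] T [0.4 2.4 0.1] w 53.1 gf 60.03916282206774 q [-0.1  0.4 -0.2  0.9  0.  -0.1]
```

```bash
python3 -m handwheel '[{"grip":0.4,"translation":[0,0,-0.3],"spin":0},{"grip":0.8,"translation":[0,0,0],"spin":0},{"grip":0.8,"translation":[0,0,0],"spin":0},{"grip":0.8,"translation":[0,0,0],"spin":0},{"grip":0.8,"translation":[0,0,-3],"spin":0},{"grip":0.8,"translation":[0,0,-4],"spin":0},{"grip":0.8,"translation":[4.5,0,-2],"spin":0},{"grip":0.8,"translation":[4.5,0,0],"spin":0},{"grip":0.8,"translation":[4.5,0,0],"spin":0},{"grip":0.8,"translation":[0,0,0],"spin":0},{"grip":0.8,"translation":[0,0,0],"spin":0}]' 25
python3 - <<'E'
from h import *
S=snap("scene","7");T=snap("top","7");st()
z=np.zeros((560,800,3),np.uint8);z[:,:400]=cv2.resize(S[175:245,310:360],(400,560),interpolation=cv2.INTER_CUBIC)
z[:,400:]=cv2.resize(T[180:250,345:395],(400,560),interpolation=cv2.INTER_CUBIC)
cv2.imwrite("pics/s7c.png",z)
E
```

```text
time: 14.9
tcp_pos: [430.4, -76.6, 225.4]
orientation: [[-1.0, 0.027, 0.001], [0.027, 1.0, -0.0], [-0.001, -0.0, -1.0]]
ft_force: [1.0, -0.2, -0.0]
grip_width: 68.4
gripper_force: 0.0
15.0 tcp [432.5 -76.8 225.6] F [ 0.3 -0.  -0.5] T [ 0.1 -0.  -0. ] w 68.5 gf 0.0 q [-0.2  0.1 -0.4  1.1  0.  -0.1]
```

View pics/s7c.png

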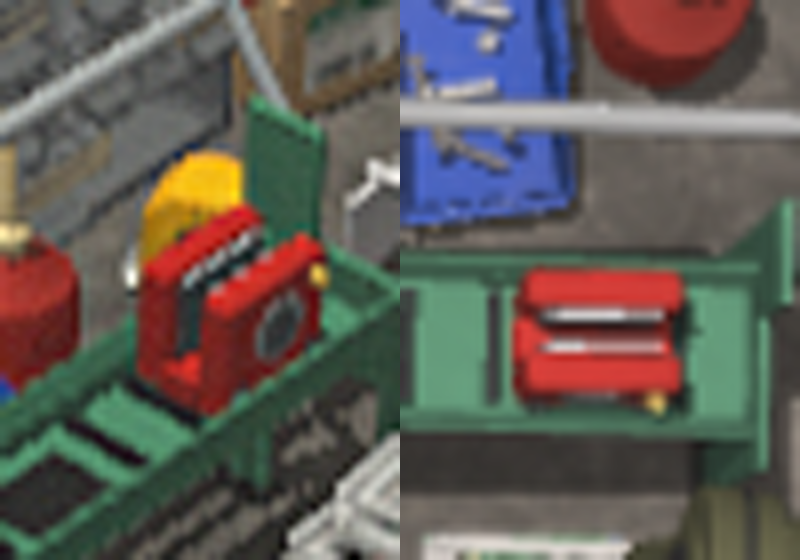

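```bash
python3 -m handwheel '[{"grip":0.8,"translation":[0,-4.5,0],"spin":0},{"grip":0.8,"translation":[0,-4.5,0],"spin":0},{"grip":0.8,"translation":[0,-4.5,0],"spin":0},{"grip":0.8,"translation":[0,-4.5,0],"spin":0},{"grip":0.8,"translation":[0,-4.5,0],"spin":0},{"grip":0.8,"translation":[0,-3,0],"spin":0.147},{"grip":0.8,"translation":[0,0,0],"spin":0.147},{"grip":0.8,"translation":[0,0,0],"spin":0.147},{"grip":0.8,"translation":[0,0,0],"spin":0.147},{"grip":0.8,"translation":[0,0,0],"spin":0.147},{"grip":0.8,"translation":[0,0,0],"spin":0.147},{"grip":0.8,"translation":[0,0,0],"spin":0.147},{"grip":0.8,"translation":[0,0,0],"spin":0.147},{"grip":0.8,"translation":[0,0,0],"spin":0.147},{"grip":0.8,"translation":[0,0,0],"spin":0.147},{"grip":0.8,"translation":[0,0,0],"spin":0}]' 25
python3 - <<'E'
from h import *
T=cv2.imread("pics/top7.png");S=cv2.imread("pics/scene7.png")
for n,im,b in(("top",T,(430,270,480,320)),("scene",S,(425,205,465,245))):
  for c in blobs(im,"red",b):print(n,*c)
S=snap("scene","8")
for c in blobs(S,"red",(425,205,465,245)):print("8",*c)
to(371,-333.3,120,1.646);st()
E
```

```text
time: 16.6
tcp_pos: [425.5, -332.4, 224.9]
orientation: [[-0.075, 0.997, 0.001], [0.997, 0.075, -0.0], [-0.0, 0.001, -1.0]]
ft_force: [-0.6, -1.0, -0.7]
grip_width: 68.2
gripper_force: 0.0
top [452.2 293.8] [443 285  20  19 210]
scene [444.1 224.7] [432 216  23  18 141]
scene [442.5 225.4] [439 224   8   4   8]
8 [444.3 224.6] [432 216  23  18 152]
spin 0.002 then cm [ 0.3 -5.4 10.5] | yaw 1.648
16.6 tcp [ 425.2 -332.3  224.9] F [0.3 0.3 0.4] T [-0.  0.  0.] w 68.2 gf 0.0 q [-0.7  0.3 -0.2  1.1  0.   0.8]
```

```bash
python3 -m handwheel '[{"grip":0.8,"translation":[0.3,-2.7,0],"spin":0},{"grip":0.8,"translation":[0,-2.7,0],"spin":0},{"grip":0.8,"translation":[0,0,4],"spin":0},{"grip":0.8,"translation":[0,0,4],"spin":0},{"grip":0.8,"translation":[0,0,2.5],"spin":0},{"grip":0.8,"translation":[0,0,0],"spin":0},{"grip":0.8,"translation":[0,0,2],"spin":0},{"grip":0.8,"translation":[0,0,2],"spin":0},{"grip":0.8,"translation":[0,0,1.5],"spin":0},{"grip":0.8,"translation":[0,0,1.2],"spin":0},{"grip":0.8,"translation":[0,0,0],"spin":0},{"grip":0.8,"translation":[0,0,0],"spin":0}]'
python3 -c "
from h import *
to(371,-333.3,53,1.646);st()"
```

```text
time: 17.85
tcp_pos: [370.9, -333.3, 54.4]
orientation: [[-0.075, 0.997, 0.001], [0.997, 0.075, -0.001], [-0.001, 0.001, -1.0]]
ft_force: [-0.3, -0.3, 0.4]
grip_width: 68.2
gripper_force: 0.0
spin -0.0 then cm [-0.   0.   0.1] | yaw 1.646
17.9 tcp [ 370.9 -333.3   54.4] F [-0.3 -0.3  0.4] T [ 0. -0.  0.] w 68.2 gf 0.0 q [-0.7  0.4 -0.5  0.7 -0.   0.8]
```

```bash
python3 -m handwheel '[{"grip":0.8,"translation":[0,0,0.1],"spin":0},{"grip":0.4,"translation":[0,0,0],"spin":0},{"grip":0.4,"translation":[0,0,0],"spin":0},{"grip":0.4,"translation":[0,0,0],"spin":0},{"grip":0.4,"translation":[0,0,0],"spin":0},{"grip":0.4,"translation":[0,0,0],"spin":0},{"grip":0.4,"translation":[0,0,-1],"spin":0},{"grip":0.4,"translation":[0,0,-1.5],"spin":0},{"grip":0.4,"translation":[0,0,-1.4],"spin":0},{"grip":0.4,"translation":[0,0,0],"spin":0},{"grip":0.4,"translation":[-1.5,0,0],"spin":0},{"grip":0.4,"translation":[-1.5,0,0],"spin":0},{"grip":0.4,"translation":[-0.6,0,0],"spin":0},{"grip":0.4,"translation":[0,0,0],"spin":0},{"grip":0.4,"translation":[0,0,0],"spin":0}]' 30
python3 -c "
from h import *
st()"
```

```text
time: 19.35
tcp_pos: [372.0, -368.5, 90.6]
orientation: [[-0.073, 0.997, -0.001], [0.997, 0.073, 0.001], [0.001, -0.001, -1.0]]
ft_force: [-0.1, 0.3, -3.7]
grip_width: 53.7
gripper_force: 32.5
19.4 tcp [ 372.  -368.5   90.6] F [-0.1  0.3 -3.7] T [ 0.  0. -0.] w 53.7 gf 32.48276500264183 q [-0.8  0.4 -0.4  0.8 -0.   0.7]
```

```bash
python3 -m handwheel '[{"grip":0.4,"translation":[-0.6,0,-0.1],"spin":0},{"grip":0.4,"translation":[-0.4,0,0],"spin":0},{"grip":0.4,"translation":[-0.4,0,0],"spin":0},{"grip":0.4,"translation":[0,0,0],"spin":0}]' 30
python3 -m handwheel '[{"grip":0.4,"translation":[-0.4,0,0],"spin":0},{"grip":0.4,"translation":[-0.4,0,0],"spin":0},{"grip":0.4,"translation":[-0.4,0,0],"spin":0},{"grip":0.4,"translation":[-0.4,0,0],"spin":0},{"grip":0.4,"translation":[0,0,0],"spin":0}]' 30
python3 -c "
from h import *
st()"
```

```text
time: 19.75
tcp_pos: [372.5, -378.9, 92.0]
orientation: [[-0.075, 0.997, -0.001], [0.997, 0.075, 0.007], [0.007, -0.001, -1.0]]
ft_force: [-0.3, 8.2, 3.1]
grip_width: 53.5
gripper_force: 33.1
time: 20.25
tcp_pos: [374.0, -395.9, 92.3]
orientation: [[-0.075, 0.997, -0.001], [0.997, 0.075, 0.005], [0.005, -0.001, -1.0]]
ft_force: [-1.1, 6.0, 3.1]
grip_width: 53.7
gripper_force: 32.8
20.2 tcp [ 374.  -395.9   92.3] F [-1.1  6.   3.1] T [ 1.4  0.2 -0. ] w 53.7 gf 32.77599906781688 q [-0.8  0.4 -0.4  0.8  0.   0.7]
```

```bash
python3 -m handwheel '[{"grip":0.4,"translation":[-0.3,0,0.1],"spin":0},{"grip":0.4,"translation":[-0.3,0,0.2],"spin":0},{"grip":0.4,"translation":[-0.3,0,0.1],"spin":0},{"grip":0.4,"translation":[0,0,0.1],"spin":0},{"grip":0.4,"translation":[0,0,0],"spin":0}]' 30
python3 -c "
from h import *
st()"
```

```text
time: 20.75
tcp_pos: [375.0, -406.1, 87.9]
orientation: [[-0.075, 0.997, -0.0], [0.997, 0.075, 0.002], [0.002, -0.0, -1.0]]
ft_force: [-2.2, 3.5, 4.1]
grip_width: 53.6
gripper_force: 32.6
20.8 tcp [ 375.  -406.1   87.9] F [-2.2  3.5  4.1] T [1.  0.3 0.1] w 53.6 gf 32.57439953476286 q [-0.8  0.4 -0.3  0.8  0.   0.7]
```

```bash
python3 -m handwheel '[{"grip":0.4,"translation":[-0.2,0,0.2],"spin":0},{"grip":0.4,"translation":[0,0,0.2],"spin":0},{"grip":0.4,"translation":[0,0,0],"spin":0}]' 30
python3 -c "
from h import *
st()"
```

```text
time: 21.05
tcp_pos: [375.4, -409.6, 84.6]
orientation: [[-0.074, 0.997, -0.0], [0.997, 0.074, -0.001], [-0.001, -0.0, -1.0]]
ft_force: [-2.7, 1.0, 5.2]
grip_width: 53.3
gripper_force: 32.6
21.1 tcp [ 375.4 -409.6   84.6] F [-2.7  1.   5.2] T [0.5 0.6 0.1] w 53.3 gf 32.61795077472925 q [-0.8  0.4 -0.3  0.8 -0.   0.7]
```

```bash
python3 -m handwheel '[{"grip":0.4,"translation":[0,0,-4.5],"spin":0},{"grip":0.4,"translation":[0,0,-4.5],"spin":0},{"grip":0.4,"translation":[0,0,-4.5],"spin":0},{"grip":0.4,"translation":[0,0,0],"spin":-0.147},{"grip":0.4,"translation":[0,0,0],"spin":-0.147},{"grip":0.4,"translation":[0,0,0],"spin":-0.147},{"grip":0.4,"translation":[0,0,0],"spin":-0.147},{"grip":0.4,"translation":[0,0,0],"spin":-0.147},{"grip":0.4,"translation":[0,0,0],"spin":-0.147},{"grip":0.4,"translation":[0,0,0],"spin":-0.147},{"grip":0.4,"translation":[0,0,0],"spin":-0.147},{"grip":0.4,"translation":[0,0,0],"spin":-0.147},{"grip":0.4,"translation":[0,0,0],"spin":-0.147},{"grip":0.4,"translation":[0,0,0],"spin":0}]' 50
python3 -c "
from h import *
to(576,15,222,-.023);st()"
```

```text
time: 22.45
tcp_pos: [375.5, -409.3, 218.2]
orientation: [[-1.0, 0.027, -0.0], [0.027, 1.0, -0.0], [0.0, -0.0, -1.0]]
ft_force: [-0.1, 0.4, -3.4]
grip_width: 53.4
gripper_force: 55.1
spin -0.004 then cm [-19.1  42.9  -0.4] | yaw 3.115
22.4 tcp [ 375.5 -409.3  218.2] F [-0.1  0.4 -3.4] T [-0. -0.  0.] w 53.4 gf 55.146103491278495 q [-0.8  0.3 -0.1  1.1 -0.  -0.8]
```

```bash
python3 -m handwheel '[{"grip":0.4,"translation":[-1.9,4.29,-0.2],"spin":0},{"grip":0.4,"translation":[-1.9,4.29,-0.2],"spin":0},{"grip":0.4,"translation":[-1.9,4.29,0],"spin":0},{"grip":0.4,"translation":[-1.9,4.29,0],"spin":0},{"grip":0.4,"translation":[-1.9,4.29,0],"spin":0},{"grip":0.4,"translation":[-1.9,4.29,0],"spin":0},{"grip":0.4,"translation":[-1.9,4.29,0],"spin":0},{"grip":0.4,"translation":[-1.9,4.29,0],"spin":0},{"grip":0.4,"translation":[-1.9,4.29,0],"spin":0},{"grip":0.4,"translation":[-2,4.29,0],"spin":0},{"grip":0.4,"translation":[0,0,0],"spin":0},{"grip":0.4,"translation":[0,0,0],"spin":0}]' 50
python3 -c "
from h import *
to(576,15,160,-.023);st()"
```

```text
time: 23.65
tcp_pos: [578.1, 15.5, 222.0]
orientation: [[-1.0, 0.027, -0.001], [0.027, 1.0, -0.001], [0.001, -0.001, -1.0]]
ft_force: [0.0, -0.3, -2.3]
grip_width: 53.3
gripper_force: 55.5
spin -0.004 then cm [ 0.2 -0.1  6.2] | yaw 3.115
23.6 tcp [578.1  15.5 222. ] F [ 0.  -0.3 -2.3] T [-0. -0.  0.] w 53.3 gf 55.4601189494133 q [ 0.   0.4 -0.1  1.1 -0.   0.1]
```

Lower in, watching forces.

```bash
python3 -m handwheel '[{"grip":0.4,"translation":[0.2,-0.1,3],"spin":0},{"grip":0.4,"translation":[0,0,3],"spin":0},{"grip":0.4,"translation":[0,0,0.6],"spin":0},{"grip":0.4,"translation":[0,0,0.4],"spin":0},{"grip":0.4,"translation":[0,0,0],"spin":0}]' 25
python3 -c "
from h import *
st()"
python3 -m handwheel '[{"grip":0.4,"translation":[0,0,0.3],"spin":0},{"grip":0.4,"translation":[0,0,0.3],"spin":0},{"grip":0.4,"translation":[0,0,0],"spin":0}]' 25
python3 -c "
from h import *
st()"
```

```text
time: 24.15
tcp_pos: [574.4, 12.0, 153.6]
orientation: [[-1.0, 0.03, -0.002], [0.03, 1.0, -0.001], [0.002, -0.001, -1.0]]
ft_force: [-1.8, -0.7, 0.9]
grip_width: 53.2
gripper_force: 56.0
24.1 tcp [574.4  12.  153.6] F [-1.8 -0.7  0.9] T [-0.1  0.5  0. ] w 53.2 gf 55.95295616163639 q [ 0.   0.4 -0.2  1.  -0.   0.1]
time: 24.45
tcp_pos: [577.6, 12.0, 149.7]
orientation: [[-1.0, 0.029, 0.005], [0.029, 1.0, -0.001], [-0.005, -0.001, -1.0]]
ft_force: [-1.1, -1.2, 8.7]
grip_width: 53.2
gripper_force: 57.0
24.4 tcp [577.6  12.  149.7] F [-1.1 -1.2  8.7] T [-0.3  0.7  0.1] w 53.2 gf 56.95554153062403 q [ 0.   0.4 -0.2  1.  -0.   0.1]
```

```bash
python3 -m handwheel '[{"grip":0.4,"translation":[0,0.3,-0.3],"spin":0},{"grip":0.4,"translation":[-0.3,0,0],"spin":0},{"grip":0.4,"translation":[0,0,0.3],"spin":0},{"grip":0.4,"translation":[0,0,0.2],"spin":0},{"grip":0.4,"translation":[0,0,0],"spin":0}]' 25
python3 -c "
from h import *
st()"
python3 -m handwheel '[{"grip":0.4,"translation":[0,0,0.3],"spin":0},{"grip":0.4,"translation":[0,0,0],"spin":0}]' 25
python3 -c "
from h import *
st()"
```

```text
time: 24.95
tcp_pos: [581.9, 16.3, 145.2]
orientation: [[-1.0, 0.027, 0.006], [0.027, 1.0, -0.0], [-0.006, -0.0, -1.0]]
ft_force: [6.2, -1.1, 1.9]
grip_width: 53.7
gripper_force: 56.1
24.9 tcp [581.9  16.3 145.2] F [ 6.2 -1.1  1.9] T [-0.1 -1.1  0.1] w 53.7 gf 56.053442638367414 q [ 0.   0.4 -0.2  0.9 -0.   0.1]
time: 25.15
tcp_pos: [583.0, 16.4, 142.8]
orientation: [[-1.0, 0.027, 0.008], [0.027, 1.0, -0.0], [-0.008, 0.0, -1.0]]
ft_force: [6.6, -0.8, 2.9]
grip_width: 53.6
gripper_force: 56.2
25.1 tcp [583.   16.4 142.8] F [ 6.6 -0.8  2.9] T [-0.1 -1.4  0. ] w 53.6 gf 56.22829089174047 q [ 0.   0.4 -0.2  0.9 -0.   0.1]
```

```bash
python3 -m handwheel '[{"grip":0.4,"translation":[-0.3,0,0.2],"spin":0},{"grip":0.4,"translation":[0,0,0.3],"spin":0},{"grip":0.4,"translation":[0,0,0.2],"spin":0},{"grip":0.4,"translation":[0,0,0],"spin":0}]' 25
python3 -c "
from h import *
st()"
python3 -m handwheel '[{"grip":0.4,"translation":[0,0,0.3],"spin":0},{"grip":0.4,"translation":[0,0,0],"spin":0}]' 25
python3 - <<'E'
from h import *
st();S=snap("scene","9")
cv2.imwrite("pics/s9c.png",cv2.resize(S[170:250,280:350],(560,640),interpolation=cv2.INTER_CUBIC)[:600])
E
```

```text
time: 25.55
tcp_pos: [584.1, 16.4, 134.5]
orientation: [[-1.0, 0.027, 0.004], [0.027, 1.0, 0.0], [-0.004, 0.0, -1.0]]
ft_force: [6.8, -0.1, 0.4]
grip_width: 53.2
gripper_force: 58.1
25.6 tcp [584.1  16.4 134.5] F [ 6.8 -0.1  0.4] T [-0.  -1.4  0. ] w 53.2 gf 58.128549109969754 q [ 0.   0.4 -0.2  0.9 -0.   0.1]
time: 25.75
tcp_pos: [584.1, 16.4, 134.3]
orientation: [[-1.0, 0.027, 0.006], [0.027, 1.0, 0.0], [-0.006, 0.0, -1.0]]
ft_force: [0.8, -0.3, 16.3]
grip_width: 53.5
gripper_force: 66.5
25.8 tcp [584.1  16.4 134.3] F [ 0.8 -0.3 16.3] T [-0.  -0.2 -0. ] w 53.5 gf 66.52789675230451 q [ 0.   0.4 -0.2  0.9  0.   0.1]
```

```bash
python3 -m handwheel '[{"grip":0.4,"translation":[0,0,0.3],"spin":0},{"grip":0.4,"translation":[0,0,0],"spin":0},{"grip":0.4,"translation":[0,0,-0.4],"spin":0},{"grip":0.8,"translation":[0,0,0],"spin":0},{"grip":0.8,"translation":[0,0,0],"spin":0},{"grip":0.8,"translation":[0,0,0],"spin":0},{"grip":0.8,"translation":[0,0,-3],"spin":0},{"grip":0.8,"translation":[0,0,-4],"spin":0},{"grip":0.8,"translation":[4.5,0,-2],"spin":0},{"grip":0.8,"translation":[4.5,0,0],"spin":0},{"grip":0.8,"translation":[4.5,0,0],"spin":0},{"grip":0.8,"translation":[2,0,0],"spin":0},{"grip":0.8,"translation":[0,0,0],"spin":0}]' 25
python3 - <<'E'
from h import *
S=snap("scene","10");T=snap("top","10");st()
z=np.zeros((560,800,3),np.uint8);z[:,:400]=cv2.resize(S[180:250,300:350],(400,560),interpolation=cv2.INTER_CUBIC)
z[:,400:]=cv2.resize(T[195:265,320:370],(400,560),interpolation=cv2.INTER_CUBIC)
cv2.imwrite("pics/s10c.png",z)
E
```

```text
time: 27.1
tcp_pos: [422.5, 20.5, 221.3]
orientation: [[-1.0, 0.026, -0.005], [0.026, 1.0, -0.0], [0.005, -0.0, -1.0]]
ft_force: [0.9, 0.8, -0.4]
grip_width: 68.1
gripper_force: 0.0
27.2 tcp [427.   20.5 222. ] F [ 0.6 -0.1  0. ] T [0. 0. 0.] w 68.3 gf 0.0 q [ 0.1  0.1 -0.4  1.1  0.   0.1]
```

View pics/s10c.png

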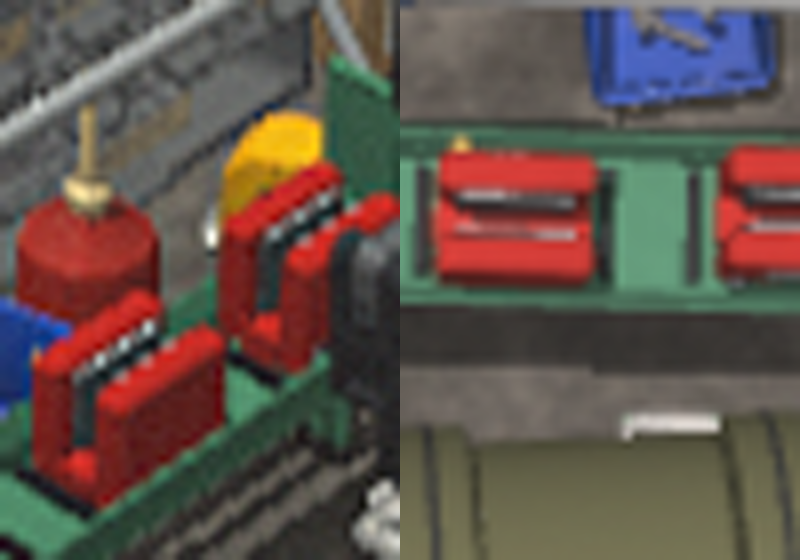

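```bash
python3 - <<'E'
from h import *
print("B slot",plane("top",(334.0,221.4),160))
to(574,16.5,222,1.548)
E
python3 -m handwheel '[{"grip":0.8,"translation":[0,0,0],"spin":0.147},{"grip":0.8,"translation":[0,0,0],"spin":0.147},{"grip":0.8,"translation":[0,0,0],"spin":0.147},{"grip":0.8,"translation":[0,0,0],"spin":0.147},{"grip":0.8,"translation":[0,0,0],"spin":0.147},{"grip":0.8,"translation":[0,0,0],"spin":0.147},{"grip":0.8,"translation":[0,0,0],"spin":0.147},{"grip":0.8,"translation":[0,0,0],"spin":0.147},{"grip":0.8,"translation":[0,0,0],"spin":0.147},{"grip":0.8,"translation":[0,0,0],"spin":0.147},{"grip":0.8,"translation":[0,0,0],"spin":0.097},{"grip":0.8,"translation":[0,0,0],"spin":0}]' 20
python3 -c "
from h import *
to(574,16.5,222,1.548);st()"
```

```text
B slot [569.2  16.6 160. ]
spin 1.567 then cm [-0.1 14.7 -0. ] | yaw 3.115
time: 28.4
tcp_pos: [428.6, 20.5, 221.9]
orientation: [[0.023, 1.0, -0.0], [1.0, -0.023, 0.0], [0.0, -0.0, -1.0]]
ft_force: [0.5, 0.4, 0.4]
grip_width: 68.3
gripper_force: 0.0
spin -0.0 then cm [-0.1 14.6 -0. ] | yaw 1.548
28.4 tcp [428.6  20.5 221.9] F [0.5 0.4 0.4] T [ 0.   0.  -0.1] w 68.3 gf 0.0 q [ 0.1  0.1 -0.4  1.1  0.   1.6]
```

```bash
python3 -m handwheel '[{"grip":0.8,"translation":[-0.1,4.8,0],"spin":0},{"grip":0.8,"translation":[0,4.8,0],"spin":0},{"grip":0.8,"translation":[0,4.8,0],"spin":0},{"grip":0.8,"translation":[0,0,0],"spin":0},{"grip":0.8,"translation":[0,0,0],"spin":0},{"grip":0.8,"translation":[0,0,3],"spin":0},{"grip":0.8,"translation":[0,0,2],"spin":0},{"grip":0.8,"translation":[0,0,1.5],"spin":0},{"grip":0.8,"translation":[0,0,0],"spin":0},{"grip":0.8,"translation":[0,0,0],"spin":0}]' 20
python3 -c "
from h import *
st()"
python3 -m handwheel '[{"grip":0.3,"translation":[0,0,0],"spin":0},{"grip":0.3,"translation":[0,0,0],"spin":0},{"grip":0.3,"translation":[0,0,0],"spin":0},{"grip":0.3,"translation":[0,0,0],"spin":0},{"grip":0.3,"translation":[0,0,0],"spin":0},{"grip":0.3,"translation":[0,0,0],"spin":0},{"grip":0.3,"translation":[0,0,0],"spin":0}]' 20
python3 -c "
from h import *
st()"
```

```text
time: 29.4
tcp_pos: [566.2, 16.2, 156.0]
orientation: [[0.022, 1.0, -0.008], [1.0, -0.022, -0.0], [-0.0, -0.008, -1.0]]
ft_force: [-7.0, 0.6, -3.1]
grip_width: 68.1
gripper_force: 0.0
29.4 tcp [566.2  16.2 156. ] F [-7.   0.6 -3.1] T [ 0.   1.1 -0.1] w 68.1 gf 0.0 q [ 0.   0.4 -0.2  1.   0.   1.6]
time: 30.1
tcp_pos: [571.8, 16.2, 158.3]
orientation: [[0.023, 1.0, 0.002], [1.0, -0.023, 0.0], [0.0, 0.002, -1.0]]
ft_force: [0.5, -0.2, 6.2]
grip_width: 41.5
gripper_force: 22.0
30.1 tcp [571.8  16.2 158.3] F [ 0.5 -0.2  6.2] T [-0.   0.2  0. ] w 41.5 gf 22.004612982273102 q [ 0.   0.4 -0.2  1.   0.   1.6]
```

```bash
python3 -m handwheel '[{"grip":0.65,"translation":[0,0,0],"spin":0},{"grip":0.65,"translation":[0,0,0],"spin":0},{"grip":0.65,"translation":[0,0,-3],"spin":0},{"grip":0.65,"translation":[0,0,-3],"spin":0},{"grip":0.65,"translation":[-4.8,0,0],"spin":0},{"grip":0.65,"translation":[-4.8,0,0],"spin":0},{"grip":0.65,"translation":[0,-0.2,0],"spin":0},{"grip":0.65,"translation":[0,0,0],"spin":0},{"grip":0.65,"translation":[0,0,0],"spin":0}]' 20
python3 -c "
from h import *
to(569.5,-80.1,157,1.548);st()"
```

```text
time: 31.0
tcp_pos: [566.6, -79.2, 216.9]
orientation: [[0.023, 1.0, -0.001], [1.0, -0.023, 0.001], [0.001, -0.001, -1.0]]
ft_force: [0.3, 0.6, -0.1]
grip_width: 55.5
gripper_force: 0.0
spin 0.0 then cm [-0.1  0.3  6. ] | yaw 1.548
31.0 tcp [566.6 -79.2 216.9] F [ 0.3  0.6 -0.1] T [0. 0. 0.] w 55.5 gf 0.0 q [-0.1  0.4 -0.1  1.1  0.   1.4]
```

```bash
python3 -m handwheel '[{"grip":0.65,"translation":[-0.1,0.3,0],"spin":0},{"grip":0.65,"translation":[0,0,3],"spin":0},{"grip":0.65,"translation":[0,0,1.5],"spin":0},{"grip":0.65,"translation":[0,0,1],"spin":0},{"grip":0.65,"translation":[0,0,0.4],"spin":0},{"grip":0.65,"translation":[0,0,0],"spin":0}]' 20
python3 -c "
from h import *
st()"
python3 -m handwheel '[{"grip":0.3,"translation":[0,0,0],"spin":0},{"grip":0.3,"translation":[0,0,0],"spin":0},{"grip":0.3,"translation":[0,0,0],"spin":0},{"grip":0.3,"translation":[0,0,0],"spin":0},{"grip":0.3,"translation":[0,0,0],"spin":0},{"grip":0.3,"translation":[0,0,0],"spin":0}]' 20
python3 -c "
from h import *
st()"
```

```text
time: 31.6
tcp_pos: [568.4, -80.1, 157.6]
orientation: [[0.022, 1.0, -0.003], [1.0, -0.022, 0.0], [0.0, -0.003, -1.0]]
ft_force: [-4.1, -0.6, -0.4]
grip_width: 55.7
gripper_force: 0.0
31.6 tcp [568.4 -80.1 157.6] F [-4.1 -0.6 -0.4] T [ 0.1  0.7 -0. ] w 55.7 gf 0.0 q [-0.1  0.4 -0.2  1.  -0.   1.4]
time: 32.2
tcp_pos: [571.3, -80.9, 159.3]
orientation: [[0.023, 1.0, 0.003], [1.0, -0.023, -0.0], [-0.0, 0.003, -1.0]]
ft_force: [3.2, 0.6, 2.2]
grip_width: 41.6
gripper_force: 23.9
32.2 tcp [571.3 -80.9 159.3] F [3.2 0.6 2.2] T [ 0.2 -0.7 -0. ] w 41.6 gf 23.85955184698105 q [-0.1  0.4 -0.2  1.   0.   1.4]
```

```bash
python3 -m handwheel '[{"grip":0.65,"translation":[0,0,0],"spin":0},{"grip":0.65,"translation":[0,0,0],"spin":0},{"grip":0.65,"translation":[0,0,-3],"spin":0},{"grip":0.65,"translation":[0,0,-3],"spin":0},{"grip":0.4,"translation":[0,-4.5,0],"spin":0},{"grip":0.4,"translation":[0,-4.5,0],"spin":0},{"grip":0.4,"translation":[0,-4,0],"spin":-0.138},{"grip":0.4,"translation":[0,0,0],"spin":-0.138},{"grip":0.4,"translation":[0,0,0],"spin":-0.138},{"grip":0.4,"translation":[0,0,0],"spin":-0.138},{"grip":0.4,"translation":[0,0,0],"spin":-0.138},{"grip":0.4,"translation":[0,0,0],"spin":-0.138},{"grip":0.4,"translation":[0,0,0],"spin":-0.138},{"grip":0.4,"translation":[0,0,0],"spin":-0.138},{"grip":0.4,"translation":[0,0,0],"spin":-0.138},{"grip":0.4,"translation":[0,0,0],"spin":-0.138},{"grip":0.4,"translation":[0,0,0],"spin":-0.138},{"grip":0.4,"translation":[0,0,0],"spin":-0.138},{"grip":0.4,"translation":[0,0,0],"spin":-0.138}]' 20
python3 -c "
from h import *
to(456.2,381.5,130,.203);st()"
```

```text
time: 34.1
tcp_pos: [438.8, -77.8, 217.8]
orientation: [[-0.979, -0.204, -0.002], [-0.204, 0.979, 0.0], [0.002, 0.0, -1.0]]
ft_force: [0.4, 0.3, 0.2]
grip_width: 34.1
gripper_force: 0.0
spin 0.003 then cm [-11.   44.6   8.8] | yaw -2.936
34.1 tcp [438.8 -77.8 217.8] F [0.4 0.3 0.2] T [-0. -0. -0.] w 34.1 gf 0.0 q [-0.2  0.1 -0.4  1.  -0.  -0.4]
```

```bash
python3 -m handwheel '[{"grip":0.4,"translation":[-1.1,4.46,0],"spin":0},{"grip":0.4,"translation":[-1.1,4.46,0],"spin":0},{"grip":0.4,"translation":[-1.1,4.46,0],"spin":0},{"grip":0.4,"translation":[-1.1,4.46,0],"spin":0},{"grip":0.4,"translation":[-1.1,4.46,0],"spin":0},{"grip":0.4,"translation":[-1.1,4.46,0],"spin":0},{"grip":0.4,"translation":[-1.1,4.46,0],"spin":0},{"grip":0.4,"translation":[-1.1,4.46,0],"spin":0},{"grip":0.4,"translation":[-1.1,4.46,0],"spin":0},{"grip":0.4,"translation":[-1.1,4.46,0],"spin":0},{"grip":0.4,"translation":[0,0,0],"spin":0},{"grip":0.4,"translation":[0,0,4.4],"spin":0},{"grip":0.4,"translation":[0,0,4.4],"spin":0},{"grip":0.4,"translation":[0,0,0],"spin":0},{"grip":0.4,"translation":[0,0,0],"spin":0}]' 20
python3 -c "
from h import *
S=snap('scene','11')
to(456.2,381.5,78,.203);st()
for c in blobs(S,'yel',(215,290,290,380)):print(*c)"
```

```text
time: 35.6
tcp_pos: [458.1, 379.7, 130.0]
orientation: [[-0.98, -0.198, -0.003], [-0.198, 0.98, -0.003], [0.003, -0.002, -1.0]]
ft_force: [0.1, 1.2, 1.1]
grip_width: 34.2
gripper_force: 0.0
spin -0.003 then cm [0.3 0.1 5.4] | yaw -2.942
35.6 tcp [459.4 380.9 131.7] F [ 0.1  1.1 -0.3] T [-0.  -0.1 -0. ] w 34.1 gf 0.0 q [ 0.7  0.5 -0.2  0.9 -0.   0.5]
[266.5 322.7] [257 313  19  21 198]
[255.3 339.7] [245 329  19  20 154]
[241.9 355.1] [232 346  20  18 160]
```

```bash
python3 -m handwheel '[{"grip":0.4,"translation":[0.3,0.1,2.5],"spin":0},{"grip":0.4,"translation":[0,0,1.5],"spin":0},{"grip":0.4,"translation":[0,0,1.2],"spin":0},{"grip":0.4,"translation":[0,0,0],"spin":0},{"grip":0.4,"translation":[0,0,0],"spin":0}]' 20
python3 -c "
from h import *
st()"
python3 -m handwheel '[{"grip":0.05,"translation":[0,0,0],"spin":0},{"grip":0.05,"translation":[0,0,0],"spin":0},{"grip":0.05,"translation":[0,0,0],"spin":0},{"grip":0.05,"translation":[0,0,0],"spin":0},{"grip":0.05,"translation":[0,0,0],"spin":0}]' 50
python3 -c "
from h import *
st()"
```

```text
time: 36.15
tcp_pos: [456.7, 382.1, 79.7]
orientation: [[-0.98, -0.199, 0.002], [-0.199, 0.98, 0.001], [-0.002, 0.001, -1.0]]
ft_force: [0.2, 0.4, 0.9]
grip_width: 34.3
gripper_force: 0.0
36.1 tcp [456.7 382.1  79.7] F [0.2 0.4 0.9] T [ 0. -0.  0.] w 34.3 gf 0.0 q [ 0.7  0.5 -0.2  0.8 -0.   0.5]
time: 36.65
tcp_pos: [456.7, 382.3, 79.7]
orientation: [[-0.98, -0.199, 0.002], [-0.199, 0.98, 0.002], [-0.003, 0.001, -1.0]]
ft_force: [-0.8, -0.2, 6.3]
grip_width: 12.9
gripper_force: 49.4
36.6 tcp [456.7 382.3  79.7] F [-0.8 -0.2  6.3] T [-0.1  0.  -0. ] w 12.9 gf 49.44941282272339 q [ 0.7  0.5 -0.2  0.8 -0.   0.5]
```

```bash
python3 -m handwheel '[{"grip":0.05,"translation":[0,0,-1],"spin":0},{"grip":0.05,"translation":[0,0,-1.5],"spin":0},{"grip":0.05,"translation":[0,0,-1.5],"spin":0},{"grip":0.05,"translation":[0,0,-1],"spin":0},{"grip":0.05,"translation":[0,0,0],"spin":0}]' 50
python3 -c "
from h import *
st()"
```

```text
time: 37.15
tcp_pos: [456.6, 382.3, 130.1]
orientation: [[-0.98, -0.199, 0.002], [-0.199, 0.98, 0.002], [-0.003, 0.001, -1.0]]
ft_force: [0.6, 0.4, -0.1]
grip_width: 13.1
gripper_force: 48.8
37.1 tcp [456.6 382.3 130.1] F [ 0.6  0.4 -0.1] T [ 0.  0. -0.] w 13.1 gf 48.81807088851929 q [ 0.7  0.5 -0.2  0.9  0.   0.5]
```

```bash
python3 -m handwheel '[{"grip":0.05,"translation":[2,0,-4],"spin":0},{"grip":0.05,"translation":[2,0,-4],"spin":0},{"grip":0.05,"translation":[0,-2,-3.5],"spin":0.138},{"grip":0.05,"translation":[0,0,0],"spin":0.138},{"grip":0.05,"translation":[0,0,0],"spin":0.138},{"grip":0.05,"translation":[0,0,0],"spin":0.138},{"grip":0.05,"translation":[0,0,0],"spin":0.138},{"grip":0.05,"translation":[0,0,0],"spin":0.138},{"grip":0.05,"translation":[0,0,0],"spin":0.138},{"grip":0.05,"translation":[0,0,0],"spin":0.138},{"grip":0.05,"translation":[0,0,0],"spin":0.138},{"grip":0.05,"translation":[0,0,0],"spin":0.138},{"grip":0.05,"translation":[0,0,0],"spin":0.138},{"grip":0.05,"translation":[0,0,0],"spin":0.138},{"grip":0.05,"translation":[0,0,0],"spin":0.138},{"grip":0.05,"translation":[0,0,0],"spin":0}]' 50
python3 -c "
from h import *
to(480,27.4,245,1.548);to(571.8,27.4,245,1.548);st()
o=ctrl.get_obs();
for n in('scene','top'):
  im=snap(n,'12');p=proj(n,o['tcp_pos']-[0,0,33]);b=[int(p[0])-25,int(p[1])-25,int(p[0])+25,int(p[1])+25];print(n,p)
  for c in blobs(im,'yel',b,4):print(*c)"
```

```text
time: 38.75
tcp_pos: [420.2, 353.7, 242.5]
orientation: [[0.023, 1.0, -0.001], [1.0, -0.023, -0.001], [-0.001, -0.001, -1.0]]
ft_force: [-1.3, 0.3, -0.8]
grip_width: 13.6
gripper_force: 48.9
spin 0.0 then cm [-32.5   6.7  -0.2] | yaw 1.548
spin 0.0 then cm [-32.3  15.9  -0.2] | yaw 1.548
38.8 tcp [420.2 353.7 242.5] F [-1.3  0.3 -0.8] T [-0.  0.  0.] w 13.6 gf 48.89413118362427 q [ 0.7  0.3 -0.1  1.2  0.   2.3]
scene [262.6 310.4]
[267.4 318.3] [257 301  22  32 308]
[252.4 331.1] [247 327  13   8  81]
top [202.9 276.8]
[222.7 257.1] [217 251  10  12  54]
[210.6 277.1] [206 273  10   9  76]
```

```bash
python3 -c "
from h import *
for u in(205.5,215,215.5):print(plane('top',(u,277.1),211))
print(plane('top',(210,272.5),211),plane('top',(210,281.5),211), proj('top',[420,323,211]))"
```

```text
[419.5 346.7 211. ]
[419.5 322.6 211. ]
[419.5 321.3 211. ]
[431.2 335.5 211. ] [408.3 335.  211. ] [214.8 276.9]
```

```bash
python3 -m handwheel '[{"grip":0.05,"translation":[-4.64,0.96,0],"spin":0},{"grip":0.05,"translation":[-4.64,0.96,0],"spin":0},{"grip":0.05,"translation":[-4.64,0.96,0],"spin":0},{"grip":0.05,"translation":[-4.64,0.96,0],"spin":0},{"grip":0.05,"translation":[-4.64,0.96,0],"spin":0},{"grip":0.05,"translation":[-4.64,0.96,0],"spin":0},{"grip":0.05,"translation":[-4.64,0.96,0],"spin":0},{"grip":0.05,"translation":[0,4.6,0],"spin":0},{"grip":0.05,"translation":[0,4.6,0],"spin":0},{"grip":0.05,"translation":[0,0,0],"spin":0},{"grip":0.05,"translation":[0,0,0],"spin":0}]' 50
python3 -c "
from h import *
to(571.8,27.4,235,1.548);st()"
```

```text
time: 39.95
tcp_pos: [572.5, 25.4, 242.2]
orientation: [[0.022, 1.0, -0.002], [1.0, -0.022, -0.0], [-0.0, -0.002, -1.0]]
ft_force: [0.4, -0.3, 0.0]
grip_width: 13.0
gripper_force: 49.1
spin 0.001 then cm [ 0.2 -0.1  0.7] | yaw 1.549
40.0 tcp [572.5  25.4 242.2] F [ 0.4 -0.3  0. ] T [ 0.   0.1 -0. ] w 13.0 gf 49.10350978374481 q [ 0.   0.3 -0.   1.2  0.   1.6]
```

```bash
python3 -m handwheel '[{"grip":0.05,"translation":[0.2,-0.1,0.5],"spin":0},{"grip":0.05,"translation":[0,0,0.7],"spin":0},{"grip":0.05,"translation":[0,0,0],"spin":0},{"grip":0.05,"translation":[0,0,0.4],"spin":0},{"grip":0.05,"translation":[0,0,0.4],"spin":0},{"grip":0.05,"translation":[0,0,0],"spin":0}]' 50
python3 -c "
from h import *
st()"
```

```text
time: 40.55
tcp_pos: [570.7, 27.7, 222.8]
orientation: [[0.023, 1.0, -0.001], [1.0, -0.023, -0.0], [-0.0, -0.001, -1.0]]
ft_force: [0.4, -0.0, -0.7]
grip_width: 12.8
gripper_force: 49.1
40.5 tcp [570.7  27.7 222.8] F [ 0.4 -0.  -0.7] T [-0.  -0.1  0.1] w 12.8 gf 49.10394251346588 q [ 0.1  0.3 -0.1  1.1  0.   1.6]
```

```bash
python3 -m handwheel '[{"grip":0.05,"translation":[0,0.1,0.3],"spin":0},{"grip":0.05,"translation":[0,0,0.4],"spin":0},{"grip":0.05,"translation":[0,0,0.4],"spin":0},{"grip":0.05,"translation":[0,0,0],"spin":0}]' 50
python3 -c "
from h import *
st()"
```

```text
time: 40.95
tcp_pos: [571.9, 27.6, 211.4]
orientation: [[0.023, 1.0, -0.001], [1.0, -0.023, -0.0], [-0.0, -0.001, -1.0]]
ft_force: [0.1, -0.2, -1.5]
grip_width: 12.8
gripper_force: 49.1
41.0 tcp [571.9  27.6 211.4] F [ 0.1 -0.2 -1.5] T [0.  0.1 0.1] w 12.8 gf 49.10488665103912 q [ 0.1  0.4 -0.1  1.1  0.   1.6]
```

```bash
python3 -m handwheel '[{"grip":0.05,"translation":[0,0,0.5],"spin":0},{"grip":0.05,"translation":[0,0,0.5],"spin":0},{"grip":0.05,"translation":[0,0,0.5],"spin":0},{"grip":0.05,"translation":[0,0,0.2],"spin":0},{"grip":0.05,"translation":[0,0,0],"spin":0}]' 50
python3 -c "
from h import *
st()"
python3 -m handwheel '[{"grip":0.05,"translation":[0,0,0.2],"spin":0},{"grip":0.05,"translation":[0,0,0.1],"spin":0},{"grip":0.05,"translation":[0,0,0],"spin":0}]' 50
python3 -c "
from h import *
st()"
```

```text
time: 41.45
tcp_pos: [572.0, 27.6, 194.8]
orientation: [[0.023, 1.0, -0.001], [1.0, -0.023, -0.0], [-0.0, -0.001, -1.0]]
ft_force: [0.5, -0.2, -0.3]
grip_width: 13.2
gripper_force: 49.1
41.5 tcp [572.   27.6 194.8] F [ 0.5 -0.2 -0.3] T [ 0.  0. -0.] w 13.2 gf 49.10459518432617 q [ 0.1  0.4 -0.1  1.1 -0.   1.6]
time: 41.75
tcp_pos: [572.6, 27.7, 193.7]
orientation: [[0.023, 1.0, 0.002], [1.0, -0.023, 0.0], [0.0, 0.002, -1.0]]
ft_force: [-1.6, 0.2, 5.2]
grip_width: 13.1
gripper_force: 50.0
41.8 tcp [572.6  27.7 193.7] F [-1.6  0.2  5.2] T [-0.1  0.5 -0. ] w 13.1 gf 50.023260712623596 q [ 0.1  0.4 -0.1  1.1 -0.   1.6]
```

```bash
python3 -m handwheel '[{"grip":0.05,"translation":[0,0,0.2],"spin":0},{"grip":0.05,"translation":[0,0,0.1],"spin":0},{"grip":0.05,"translation":[0,0,0],"spin":0},{"grip":0.4,"translation":[0,0,0],"spin":0},{"grip":0.4,"translation":[0,0,0],"spin":0},{"grip":0.4,"translation":[0,0,0],"spin":0},{"grip":0.4,"translation":[0,0,-2],"spin":0},{"grip":0.4,"translation":[0,0,-3],"spin":0},{"grip":0.4,"translation":[0,-4.6,0],"spin":0},{"grip":0.4,"translation":[0,-4.6,0],"spin":0},{"grip":0.4,"translation":[0,-4.6,0],"spin":0},{"grip":0.4,"translation":[0,0,0],"spin":0}]' 50
python3 -c "
from h import *
st();S=snap('scene','13')
for c in blobs(S,'yel',(285,170,360,235),4):print(*c)
for X in([571.8,16.3,162],[571.8,16.3,200]):print(proj('scene',X))"
python3 -m handwheel '[{"grip":0.4,"translation":[0,0,0],"spin":-0.138},{"grip":0.4,"translation":[0,0,0],"spin":-0.138},{"grip":0.4,"translation":[0,0,0],"spin":-0.138},{"grip":0.4,"translation":[0,0,0],"spin":-0.138},{"grip":0.4,"translation":[0,0,0],"spin":-0.138},{"grip":0.4,"translation":[0,0,0],"spin":-0.138},{"grip":0.4,"translation":[0,0,0],"spin":-0.138},{"grip":0.4,"translation":[0,0,0],"spin":-0.138},{"grip":0.4,"translation":[0,0,0],"spin":-0.138},{"grip":0.4,"translation":[0,0,0],"spin":-0.138},{"grip":0.4,"translation":[0,0,0],"spin":-0.138},{"grip":0.4,"translation":[0,0,0],"spin":-0.138},{"grip":0.4,"translation":[0,0,0],"spin":-0.138},{"grip":0.4,"translation":[0,0,0],"spin":0}]' 50
python3 -c "
from h import *
to(463.8,332.6,130,.201);st()"
```

```text
time: 42.95
tcp_pos: [426.1, 30.5, 237.6]
orientation: [[0.023, 1.0, -0.01], [1.0, -0.023, -0.001], [-0.001, -0.01, -1.0]]
ft_force: [-0.1, 0.3, -0.4]
grip_width: 33.8
gripper_force: 0.0
43.0 tcp [426.1  30.5 237.6] F [-0.1  0.3 -0.4] T [ 0. -0. -0.] w 33.8 gf 0.0 q [ 0.1  0.1 -0.4  1.1  0.   1.7]
[332.4 199.8] [328 195  10  12  52]
[315.5 217.3] [308 207  16  20 167]
[315.8 221.1]
[316.  209.5]
time: 44.4
tcp_pos: [435.8, 30.8, 239.2]
orientation: [[-0.98, -0.198, 0.001], [-0.198, 0.98, 0.0], [-0.001, -0.0, -1.0]]
ft_force: [0.5, 1.0, -0.7]
grip_width: 34.5
gripper_force: 0.0
spin -0.001 then cm [-8.8 29.  10.9] | yaw -2.942
44.4 tcp [435.8  30.8 239.2] F [ 0.5  1.  -0.7] T [ 0. -0. -0.] w 34.5 gf 0.0 q [ 0.1  0.1 -0.4  1.1 -0.  -0.1]
```

```bash
python3 -m handwheel '[{"grip":0.4,"translation":[-1.2,4.14,0],"spin":0},{"grip":0.4,"translation":[-1.2,4.14,0],"spin":0},{"grip":0.4,"translation":[-1.2,4.14,0],"spin":0},{"grip":0.4,"translation":[-1.3,4.14,0],"spin":0},{"grip":0.4,"translation":[-1.3,4.14,0],"spin":0},{"grip":0.4,"translation":[-1.3,4.15,0],"spin":0},{"grip":0.4,"translation":[-1.3,4.15,0],"spin":0},{"grip":0.4,"translation":[0,0,0],"spin":0},{"grip":0.4,"translation":[0,0,0],"spin":0},{"grip":0.4,"translation":[0,0,4],"spin":0},{"grip":0.4,"translation":[0,0,4],"spin":0},{"grip":0.4,"translation":[0,0,2.9],"spin":0},{"grip":0.4,"translation":[0,0,0],"spin":0},{"grip":0.4,"translation":[0,0,0],"spin":0}]' 20
python3 -c "
from h import *
to(463.8,332.6,79.7,.201);st()"
```

```text
time: 45.8
tcp_pos: [463.0, 331.3, 130.6]
orientation: [[-0.98, -0.197, -0.001], [-0.197, 0.98, -0.001], [0.001, -0.001, -1.0]]
ft_force: [0.3, 0.8, 1.3]
grip_width: 34.1
gripper_force: 0.0
spin -0.003 then cm [-0.1  0.1  5.1] | yaw -2.944
45.8 tcp [463.  331.3 130.6] F [0.3 0.8 1.3] T [ 0. -0.  0.] w 34.1 gf 0.0 q [ 0.6  0.4 -0.2  0.9 -0.   0.4]
```

```bash
python3 -m handwheel '[{"grip":0.4,"translation":[-0.1,0.1,1.5],"spin":0},{"grip":0.4,"translation":[0,0,1.5],"spin":0},{"grip":0.4,"translation":[0,0,1.1],"spin":0},{"grip":0.4,"translation":[0,0,1],"spin":0},{"grip":0.4,"translation":[0,0,0],"spin":0},{"grip":0.4,"translation":[0,0,0],"spin":0}]' 20
python3 -c "
from h import *
st()"
python3 -m handwheel '[{"grip":0.05,"translation":[0,0,0],"spin":0},{"grip":0.05,"translation":[0,0,0],"spin":0},{"grip":0.05,"translation":[0,0,0],"spin":0},{"grip":0.05,"translation":[0,0,0],"spin":0},{"grip":0.05,"translation":[0,0,0],"spin":0}]' 50
python3 -c "
from h import *
st()"
```

```text
time: 46.4
tcp_pos: [464.0, 333.8, 79.8]
orientation: [[-0.98, -0.199, 0.0], [-0.199, 0.98, 0.0], [-0.001, 0.0, -1.0]]
ft_force: [-0.2, -0.4, 0.5]
grip_width: 33.9
gripper_force: 0.0
46.4 tcp [464.  333.8  79.8] F [-0.2 -0.4  0.5] T [ 0.1  0.  -0. ] w 33.9 gf 0.0 q [ 0.6  0.5 -0.3  0.8 -0.   0.4]
time: 46.9
tcp_pos: [464.2, 334.1, 80.1]
orientation: [[-0.98, -0.199, 0.001], [-0.199, 0.98, 0.001], [-0.002, 0.001, -1.0]]
ft_force: [-0.1, -0.4, 6.7]
grip_width: 13.0
gripper_force: 49.2
46.9 tcp [464.2 334.1  80.1] F [-0.1 -0.4  6.7] T [0.  0.1 0. ] w 13.0 gf 49.24080848693848 q [ 0.6  0.5 -0.3  0.8  0.   0.4]
```

```bash
python3 -m handwheel '[{"grip":0.05,"translation":[0,0,-1],"spin":0},{"grip":0.05,"translation":[0,0,-1.5],"spin":0},{"grip":0.05,"translation":[0,0,-1.5],"spin":0},{"grip":0.05,"translation":[0,0,-1],"spin":0},{"grip":0.05,"translation":[0,0,0],"spin":0}]' 50
python3 -m handwheel '[{"grip":0.05,"translation":[2,0,-4],"spin":0},{"grip":0.05,"translation":[2,0,-4],"spin":0},{"grip":0.05,"translation":[0,0,-3.5],"spin":0.138},{"grip":0.05,"translation":[0,0,0],"spin":0.138},{"grip":0.05,"translation":[0,0,0],"spin":0.138},{"grip":0.05,"translation":[0,0,0],"spin":0.138},{"grip":0.05,"translation":[0,0,0],"spin":0.138},{"grip":0.05,"translation":[0,0,0],"spin":0.138},{"grip":0.05,"translation":[0,0,0],"spin":0.138},{"grip":0.05,"translation":[0,0,0],"spin":0.138},{"grip":0.05,"translation":[0,0,0],"spin":0.138},{"grip":0.05,"translation":[0,0,0],"spin":0.138},{"grip":0.05,"translation":[0,0,0],"spin":0.138},{"grip":0.05,"translation":[0,0,0],"spin":0.138},{"grip":0.05,"translation":[0,0,0],"spin":0.138},{"grip":0.05,"translation":[0,0,0],"spin":0}]' 50
python3 -c "
from h import *
to(480,-66.8,243,1.548);st()
o=ctrl.get_obs();im=snap('top','14');p=proj('top',o['tcp_pos']-[0,0,33]);b=[int(p[0])-25,int(p[1])-12,int(p[0])+25,int(p[1])+12]
for c in blobs(im,'yel',b,4):
  print(*c);s=c[1];print(plane('top',(s[0]+s[2]-.5,c[0][1]),o['tcp_pos'][2]-32))"
```

```text
time: 47.4
tcp_pos: [464.5, 334.3, 130.9]
orientation: [[-0.98, -0.199, 0.002], [-0.199, 0.98, 0.002], [-0.002, 0.001, -1.0]]
ft_force: [-0.3, -0.5, -0.4]
grip_width: 12.9
gripper_force: 48.6
time: 49.0
tcp_pos: [424.1, 325.4, 243.5]
orientation: [[0.023, 1.0, -0.001], [1.0, -0.023, -0.001], [-0.001, -0.001, -1.0]]
ft_force: [0.3, 0.6, -1.3]
grip_width: 13.3
gripper_force: 48.8
spin 0.0 then cm [-39.1   6.5   0.1] | yaw 1.548
49.0 tcp [424.1 325.4 243.5] F [ 0.3  0.6 -1.3] T [ 0.  0. -0.] w 13.3 gf 48.76414597034454 q [ 0.7  0.3 -0.1  1.2  0.   2.2]
[223.  275.6] [218 272  10   8  68]
[423.3 290.8 211.5]
```

```bash
python3 -m handwheel '[{"grip":0.05,"translation":[-4.9,0.8,0],"spin":0},{"grip":0.05,"translation":[-4.9,0.8,0],"spin":0},{"grip":0.05,"translation":[-4.9,0.8,0],"spin":0},{"grip":0.05,"translation":[-4.9,0.8,0],"spin":0},{"grip":0.05,"translation":[-4.9,0.8,0],"spin":0},{"grip":0.05,"translation":[-4.9,0.8,0],"spin":0},{"grip":0.05,"translation":[-4.9,0.8,0],"spin":0},{"grip":0.05,"translation":[-4.8,0.9,0],"spin":0},{"grip":0.05,"translation":[0,4.6,0],"spin":0},{"grip":0.05,"translation":[0,4.5,0],"spin":0},{"grip":0.05,"translation":[0,0,0],"spin":0},{"grip":0.05,"translation":[0,0,0],"spin":0},{"grip":0.05,"translation":[0,0,0],"spin":0}]' 50
python3 -c "
from h import *
to(571.5,-66.6,230,1.548);st()"
```

```text
time: 50.35
tcp_pos: [570.2, -68.5, 243.9]
orientation: [[0.021, 1.0, -0.002], [1.0, -0.021, 0.0], [0.0, -0.002, -1.0]]
ft_force: [0.4, -0.1, 0.4]
grip_width: 13.1
gripper_force: 49.0
spin 0.001 then cm [0.2 0.1 1.4] | yaw 1.549
50.4 tcp [570.2 -68.5 243.9] F [ 0.4 -0.1  0.4] T [0.  0.1 0. ] w 13.1 gf 49.02964890003204 q [-0.1  0.3 -0.   1.2 -0.   1.5]
```

```bash
python3 -m handwheel '[{"grip":0.05,"translation":[0.2,0.1,0.7],"spin":0},{"grip":0.05,"translation":[0,0,0.7],"spin":0},{"grip":0.05,"translation":[0,0,0],"spin":0},{"grip":0.05,"translation":[0,0,0.3],"spin":0},{"grip":0.05,"translation":[0,0,0.3],"spin":0},{"grip":0.05,"translation":[0,0,0],"spin":0},{"grip":0.05,"translation":[0,0,0],"spin":0}]' 50
python3 -c "
from h import *
st()"
```

```text
time: 51.05
tcp_pos: [572.5, -66.8, 224.3]
orientation: [[0.023, 1.0, 0.0], [1.0, -0.023, -0.0], [-0.0, 0.0, -1.0]]
ft_force: [-0.2, -0.8, -0.4]
grip_width: 13.3
gripper_force: 49.0
51.0 tcp [572.5 -66.8 224.3] F [-0.2 -0.8 -0.4] T [ 0.1 -0.  -0. ] w 13.3 gf 49.02507841587067 q [-0.1  0.4 -0.1  1.1 -0.   1.5]
```

```bash
python3 -m handwheel '[{"grip":0.05,"translation":[0,-0.1,0.2],"spin":0},{"grip":0.05,"translation":[0,0,0.3],"spin":0},{"grip":0.05,"translation":[0,0,0.4],"spin":0},{"grip":0.05,"translation":[0,0,0],"spin":0}]' 50
python3 -c "
from h import *
st()"
python3 -m handwheel '[{"grip":0.05,"translation":[0,0,0.5],"spin":0},{"grip":0.05,"translation":[0,0,0.5],"spin":0},{"grip":0.05,"translation":[0,0,0.5],"spin":0},{"grip":0.05,"translation":[0,0,0.4],"spin":0},{"grip":0.05,"translation":[0,0,0],"spin":0}]' 50
python3 -c "
from h import *
st()"
```

```text
time: 51.45
tcp_pos: [571.0, -66.7, 214.5]
orientation: [[0.023, 1.0, -0.001], [1.0, -0.023, 0.0], [0.0, -0.001, -1.0]]
ft_force: [-0.3, -0.0, 0.2]
grip_width: 12.9
gripper_force: 49.0
51.5 tcp [571.  -66.7 214.5] F [-0.3 -0.   0.2] T [0. 0. 0.] w 12.9 gf 49.02478516101837 q [-0.1  0.4 -0.1  1.1  0.   1.5]
time: 51.95
tcp_pos: [571.0, -66.7, 195.4]
orientation: [[0.023, 1.0, -0.002], [1.0, -0.023, 0.0], [0.0, -0.002, -1.0]]
ft_force: [-0.0, 0.4, -0.4]
grip_width: 13.1
gripper_force: 49.0
52.0 tcp [571.  -66.7 195.4] F [-0.   0.4 -0.4] T [0.  0.  0.1] w 13.1 gf 49.02763366699219 q [-0.1  0.4 -0.1  1.1 -0.   1.5]
```

```bash
python3 -m handwheel '[{"grip":0.05,"translation":[0,0,0.2],"spin":0},{"grip":0.05,"translation":[0,0,0.2],"spin":0},{"grip":0.05,"translation":[0,0,0.2],"spin":0},{"grip":0.05,"translation":[0,0,0],"spin":0}]' 50
python3 -c "
from h import *
st()"
python3 -m handwheel '[{"grip":0.4,"translation":[0,0,0],"spin":0},{"grip":0.4,"translation":[0,0,0],"spin":0},{"grip":0.4,"translation":[0,0,0],"spin":0},{"grip":0.4,"translation":[0,0,-2],"spin":0},{"grip":0.4,"translation":[0,0,-4],"spin":0},{"grip":0,"translation":[0,0,-4],"spin":0},{"grip":0,"translation":[0,-4.6,0],"spin":0},{"grip":0,"translation":[0,-4.6,0],"spin":0},{"grip":0,"translation":[0,-4.6,0],"spin":0},{"grip":0,"translation":[0,0,0],"spin":0},{"grip":0,"translation":[0,0,0],"spin":0}]' 50
python3 - <<'E'
from h import *
st();S=snap("scene","15");T=snap("top","15")
for c in blobs(S,'yel',(285,170,360,235),4):print(*c)
z=np.zeros((560,800,3),np.uint8);z[:,:400]=cv2.resize(S[165:235,300:350],(400,560),interpolation=cv2.INTER_CUBIC)
z[:,400:]=cv2.resize(T[185:255,330:380],(400,560),interpolation=cv2.INTER_CUBIC)
cv2.imwrite("pics/s15c.png",z)
E
```

```text
time: 52.35
tcp_pos: [571.8, -66.7, 194.1]
orientation: [[0.023, 1.0, 0.003], [1.0, -0.023, -0.0], [-0.0, 0.003, -1.0]]
ft_force: [-5.5, 1.0, 17.4]
grip_width: 12.9
gripper_force: 51.5
52.4 tcp [571.8 -66.7 194.1] F [-5.5  1.  17.4] T [ 0.1  1.4 -0. ] w 12.9 gf 51.50184988975525 q [-0.1  0.4 -0.1  1.1 -0.   1.5]
time: 53.45
tcp_pos: [432.7, -63.6, 290.3]
orientation: [[0.023, 1.0, 0.0], [1.0, -0.023, -0.0], [-0.0, 0.0, -1.0]]
ft_force: [0.4, 0.2, 0.1]
grip_width: -0.1
gripper_force: 0.0
53.5 tcp [432.7 -63.6 290.3] F [0.4 0.2 0.1] T [ 0.1 -0.1 -0. ] w -0.1 gf 0.0 q [-0.1  0.1 -0.2  1.2 -0.   1.4]
[337.6 201.6] [328 192  20  24 198]
[315.5 217.3] [308 207  16  20 167]
```

```bash
python3 -m handwheel '[{"grip":0,"translation":[-2.3,4.2,0],"spin":0},{"grip":0,"translation":[-2.3,4.2,0],"spin":0},{"grip":0,"translation":[-2.3,4.2,0],"spin":0},{"grip":0,"translation":[-2.3,4.2,0],"spin":0},{"grip":0,"translation":[-2.3,4.2,0],"spin":0},{"grip":0,"translation":[0,2.8,0],"spin":0},{"grip":0,"translation":[0,0,0],"spin":0},{"grip":0,"translation":[0,0,0],"spin":0}]' 30
python3 -c "
from h import *
print(plane('top',(420,165),0));to(668,-174,212,1.548);st()"
```

```text
time: 54.35
tcp_pos: [670.0, -184.2, 288.3]
orientation: [[0.023, 1.0, -0.002], [1.0, -0.023, 0.0], [0.0, -0.002, -1.0]]
ft_force: [-0.4, 0.8, -0.1]
grip_width: -0.0
gripper_force: 0.0
[ 761.6 -253.8    0. ]
spin 0.0 then cm [ 1.  -0.2  7.6] | yaw 1.548
54.4 tcp [ 670.  -184.2  288.3] F [-0.4  0.8 -0.1] T [ 0. -0.  0.] w -0.0 gf 0.0 q [-0.3  0.6  0.4  1.4 -0.   1.3]
```

```bash
python3 -m handwheel '[{"grip":0,"translation":[1,0,2.5],"spin":0},{"grip":0,"translation":[0,0,2.5],"spin":0},{"grip":0,"translation":[0,0,2.6],"spin":0},{"grip":0,"translation":[0,0,0],"spin":0},{"grip":0,"translation":[0,-1,0],"spin":0},{"grip":0,"translation":[0,-1,0],"spin":0},{"grip":0,"translation":[0,-1,0],"spin":0},{"grip":0,"translation":[0,-1,0],"spin":0},{"grip":0,"translation":[0,-1,0],"spin":0},{"grip":0,"translation":[0,-1,0],"spin":0},{"grip":0,"translation":[0,-1,0],"spin":0},{"grip":0,"translation":[0,0,0],"spin":0}]' 30
python3 -c "
from h import *
st()"
```

```text
time: 55.55
tcp_pos: [596.4, -172.2, 213.9]
orientation: [[0.024, 1.0, -0.004], [1.0, -0.024, 0.001], [0.001, -0.004, -1.0]]
ft_force: [-0.3, -0.8, -0.3]
grip_width: -0.0
gripper_force: 0.0
55.5 tcp [ 596.4 -172.2  213.9] F [-0.3 -0.8 -0.3] T [-0.  0. -0.] w -0.0 gf 0.0 q [-0.3  0.4  0.   1.2 -0.   1.3]
```

```bash
python3 -m handwheel '[{"grip":0,"translation":[0,-0.3,0],"spin":0},{"grip":0,"translation":[0,-0.3,0],"spin":0},{"grip":0,"translation":[0,-0.3,0],"spin":0},{"grip":0,"translation":[0,0,0],"spin":0}]' 30
python3 - <<'E'
from h import *
st();T=snap("top","16");S=snap("scene","16")
for c in blobs(T,'red',(395,190,430,225),5):print("top",*c)
for c in blobs(S,'red',(335,160,375,195),5):print("scene",*c)
for x,z in((568.7,208),(634,204)):print(proj("top",[x,-171,z]),proj("scene",[x,-171,z]))
E
```

```text
time: 55.95
tcp_pos: [589.7, -172.2, 214.1]
orientation: [[0.023, 1.0, -0.001], [1.0, -0.023, 0.0], [0.0, -0.001, -1.0]]
ft_force: [-0.2, -0.7, -0.1]
grip_width: 0.3
gripper_force: 0.0
56.0 tcp [ 589.7 -172.2  214.1] F [-0.2 -0.7 -0.1] T [-0. -0. -0.] w 0.3 gf 0.0 q [-0.3  0.4  0.   1.2 -0.   1.3]
top [402.2 220. ] [400 218   6   5  27]
scene [361.2 178.1] [356 174  11  10  55]
[407.  219.8] [361.2 177.6]
[406.4 195.1] [342.9 170.2]
```

```bash
python3 -m handwheel '[{"grip":0,"translation":[0,-0.3,0],"spin":0},{"grip":0,"translation":[0,-0.3,0],"spin":0},{"grip":0,"translation":[0,-0.3,0],"spin":0},{"grip":0,"translation":[0,0,0],"spin":0}]' 30
python3 -m handwheel '[{"grip":0,"translation":[0,-0.3,0],"spin":0},{"grip":0,"translation":[0,-0.2,0],"spin":0},{"grip":0,"translation":[0,0,0],"spin":0}]' 30
python3 -c "
from h import *
st()"
```

```text
time: 56.45
tcp_pos: [588.8, -172.2, 214.9]
orientation: [[0.022, 1.0, 0.015], [1.0, -0.022, 0.0], [0.0, 0.015, -1.0]]
ft_force: [18.5, 0.2, -10.0]
grip_width: -0.2
gripper_force: 8.8
time: 56.75
tcp_pos: [588.4, -172.2, 215.1]
orientation: [[0.021, 0.999, 0.024], [1.0, -0.021, 0.0], [0.001, 0.024, -1.0]]
ft_force: [28.8, 1.0, -17.4]
grip_width: -0.2
gripper_force: 13.6
56.8 tcp [ 588.4 -172.2  215.1] F [ 28.8   1.  -17.4] T [ 0.1 -5.7 -0. ] w -0.2 gf 13.611612617969513 q [-0.3  0.4 -0.   1.1  0.   1.3]
```

Firm stop: the bail is down. Back off and check everything.

```bash
python3 -m handwheel '[{"grip":0,"translation":[0,2,0],"spin":0},{"grip":0,"translation":[0,2,0],"spin":0},{"grip":0,"translation":[0,0,-4.5],"spin":0},{"grip":0,"translation":[0,0,-4.5],"spin":0},{"grip":0,"translation":[-4.5,0,0],"spin":0},{"grip":0,"translation":[-4.5,0,0],"spin":0},{"grip":0,"translation":[-4.5,-2,0],"spin":0},{"grip":0,"translation":[-4,-3,0],"spin":0},{"grip":0,"translation":[0,-4,0],"spin":0},{"grip":0,"translation":[0,-4,0],"spin":0},{"grip":0,"translation":[0,0,0],"spin":0},{"grip":0,"translation":[0,0,0],"spin":0}]' 30
python3 - <<'E'
from h import *
st();T=snap("top","17");S=snap("scene","17")
z=np.zeros((600,800,3),np.uint8);z[:,:400]=cv2.resize(S[165:265,265:365],(400,400),interpolation=cv2.INTER_CUBIC)[:,:].repeat(1,0) if 0 else cv2.copyMakeBorder(cv2.resize(S[165:265,290:365],(400,533),interpolation=cv2.INTER_CUBIC),0,67,0,0,cv2.BORDER_CONSTANT)
z[:320,400:]=cv2.resize(T[180:244,340:420],(400,320),interpolation=cv2.INTER_CUBIC)
z[330:530,400:]=cv2.resize(T[240:290,190:290],(400,200),interpolation=cv2.INTER_CUBIC)
cv2.imwrite("pics/f17.png",z)
E
```

```text
time: 57.95
tcp_pos: [481.3, -344.9, 304.8]
orientation: [[0.024, 1.0, 0.001], [1.0, -0.024, -0.0], [-0.0, 0.001, -1.0]]
ft_force: [-0.3, 0.1, 1.1]
grip_width: -0.1
gripper_force: 0.0
58.0 tcp [ 481.3 -344.9  304.8] F [-0.3  0.1  1.1] T [ 0.1 -0.1 -0. ] w -0.1 gf 0.0 q [-0.6  0.4  0.1  1.4  0.   1. ]
```

View pics/f17.png

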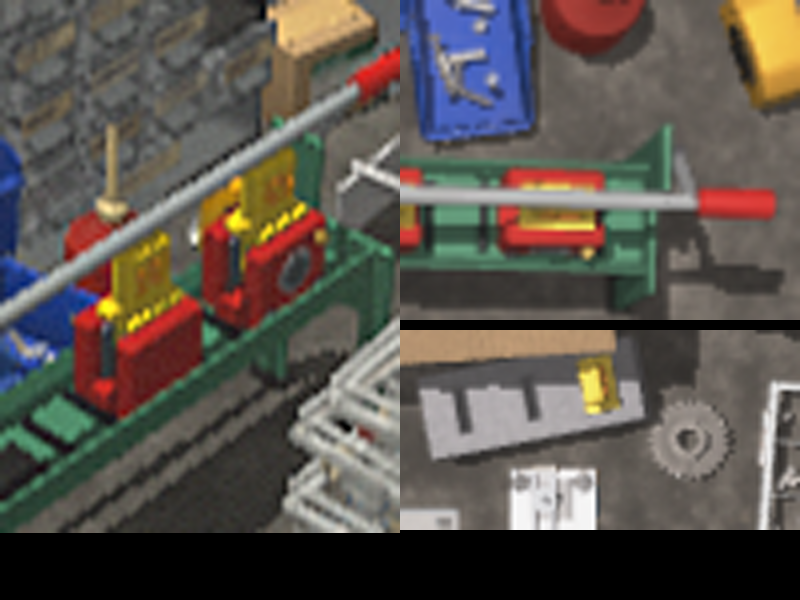

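The last picture shows both calipers upright in their pockets with gauges home (around crop 140,310 and 265,220). The bail rod lies over them and the third gauge is still in the stand, so I am handing in.

```bash
python3 -c "
from station import ctrl
print(ctrl.hand_in())"
```

```text
the job is handed in; nothing more can be done
None
```

I handed the job in at about 58 s: both calipers present stand mouth-up in the right and middle pockets with gauges pushed home, the bail is down against its stop, and the spare gauge is still in the stand.

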